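# Load the run tray in reverse order for a drift check

## Task

The four sample jars stand in the bench rack in the order they were measured, starting from the rack's black end; load them into the white run tray in the reverse order for the drift check, so that the jar nearest the rack's black end goes into the well farthest from the tray's black end, and so on, one jar to a well. They are glass: set each one down gently, upright and flat on the floor of its well, without dropping or tipping any.

Things in the scene. Friction and masses are not known exactly. Their poses are not given: they have to be found in the camera images.
- jar_red: Loose amber glass sample jar with a red screw cap: an upright cylinder 34 mm in diameter and 72 mm tall, about 80 g. The cap, also 34 mm in diameter, is the part from 52 to 72 mm above the base. Origin: centre of the underside; z up the jar. At the start it stands in the red holder, up to 3 mm off its centre.
- jar_yellow: Loose amber glass sample jar with a yellow screw cap: an upright cylinder 34 mm in diameter and 72 mm tall, about 80 g. The cap, also 34 mm in diameter, is the part from 52 to 72 mm above the base. Origin: centre of the underside; z up the jar. At the start it stands in the yellow holder, up to 3 mm off its centre.
- jar_green: Loose amber glass sample jar with a green screw cap: an upright cylinder 34 mm in diameter and 72 mm tall, about 80 g. The cap, also 34 mm in diameter, is the part from 52 to 72 mm above the base. Origin: centre of the underside; z up the jar. At the start it stands in the green holder, up to 3 mm off its centre.
- jar_blue: Loose amber glass sample jar with a blue screw cap: an upright cylinder 34 mm in diameter and 72 mm tall, about 80 g. The cap, also 34 mm in diameter, is the part from 52 to 72 mm above the base. Origin: centre of the underside; z up the jar. At the start it stands in the blue holder, up to 3 mm off its centre.
- holder_red: Fixed red square open-topped holder, 52 x 52 mm outside, 22 mm tall, walls and floor 4 mm, standing on the bench rack; the red jar starts in it. The four holders stand in a row at 58 mm spacing, in an order that changes from start to start. Origin: centre of the underside (6 mm above the table). It stays where it is when its jar has gone, so it goes on showing that jar's place in the old order.
- holder_yellow: Fixed yellow square open-topped holder, 52 x 52 mm outside, 22 mm tall, walls and floor 4 mm, standing on the bench rack; the yellow jar starts in it. The four holders stand in a row at 58 mm spacing, in an order that changes from start to start. Origin: centre of the underside (6 mm above the table). It stays where it is when its jar has gone, so it goes on showing that jar's place in the old order.
- holder_green: Fixed green square open-topped holder, 52 x 52 mm outside, 22 mm tall, walls and floor 4 mm, standing on the bench rack; the green jar starts in it. The four holders stand in a row at 58 mm spacing, in an order that changes from start to start. Origin: centre of the underside (6 mm above the table). It stays where it is when its jar has gone, so it goes on showing that jar's place in the old order.
- holder_blue: Fixed blue square open-topped holder, 52 x 52 mm outside, 22 mm tall, walls and floor 4 mm, standing on the bench rack; the blue jar starts in it. The four holders stand in a row at 58 mm spacing, in an order that changes from start to start. Origin: centre of the underside (6 mm above the table). It stays where it is when its jar has gone, so it goes on showing that jar's place in the old order.
- rack: Bench rack: a fixed aluminium rail 240 x 60 x 6 mm lying on the table, on which the four coloured holders stand in a row. A black block, 28 mm tall, closes one end. Origin: centre of the rail's underside; x along the row, with the black end at -x; z up. Holder centres lie at x = -87, -29, +29 and +87 mm, y = 0.
- tray: Run tray: a fixed white open tray 237 x 63 mm, 27 mm tall, empty at the start, with four wells in a row divided by 5 mm walls; the walls and the floor are 5 mm thick too. A black block, 28 mm tall, closes one end. Origin: centre of the underside; x along the row, with the black end at -x; z up. Well centres lie at x = -87, -29, +29 and +87 mm, y = 0; each well is 53 x 53 mm inside and its floor is 5 mm above the origin.

How it is judged (in metres and radians):
At the end, for the whole second after the job is handed in: Every jar is in the tray well that mirrors its old place (holder at rack x, jar at tray -x), centred within 14 mm along both tray axes, base within 7 mm of the well floor, upright within 0.15 rad, at rest (under 0.02 m/s) and released (((x of holder_red in the frame of rack between -0.107 and -0.067 m and x of jar_red in the frame of tray between 0.073 and 0.101 m) or (x of holder_red in the frame of rack between -0.049 and -0.009 m and x of jar_red in the frame of tray between 0.015 and 0.043 m) or (x of holder_red in the frame of rack between 0.009 and 0.049 m and x of jar_red in the frame of tray between -0.043 and -0.015 m) or (x of holder_red in the frame of rack between 0.067 and 0.107 m and x of jar_red in the frame of tray between -0.101 and -0.073 m)) and y of jar_red in the frame of tray between -0.014 and 0.014 m and z of each of jar_red, jar_yellow, jar_green, jar_blue in the frame of tray below 0.012 m and angle between each of jar_red, jar_yellow, jar_green, jar_blue's own z axis and vertical below 0.15 rad and linear speed of each of jar_red, jar_yellow, jar_green, jar_blue below 0.02 m/s and ((x of holder_yellow in the frame of rack between -0.107 and -0.067 m and x of jar_yellow in the frame of tray between 0.073 and 0.101 m) or (x of holder_yellow in the frame of rack between -0.049 and -0.009 m and x of jar_yellow in the frame of tray between 0.015 and 0.043 m) or (x of holder_yellow in the frame of rack between 0.009 and 0.049 m and x of jar_yellow in the frame of tray between -0.043 and -0.015 m) or (x of holder_yellow in the frame of rack between 0.067 and 0.107 m and x of jar_yellow in the frame of tray between -0.101 and -0.073 m)) and y of jar_yellow in the frame of tray between -0.014 and 0.014 m and ((x of holder_green in the frame of rack between -0.107 and -0.067 m and x of jar_green in the frame of tray between 0.073 and 0.101 m) or (x of holder_green in the frame of rack between -0.049 and -0.009 m and x of jar_green in the frame of tray between 0.015 and 0.043 m) or (x of holder_green in the frame of rack between 0.009 and 0.049 m and x of jar_green in the frame of tray between -0.043 and -0.015 m) or (x of holder_green in the frame of rack between 0.067 and 0.107 m and x of jar_green in the frame of tray between -0.101 and -0.073 m)) and y of jar_green in the frame of tray between -0.014 and 0.014 m and ((x of holder_blue in the frame of rack between -0.107 and -0.067 m and x of jar_blue in the frame of tray between 0.073 and 0.101 m) or (x of holder_blue in the frame of rack between -0.049 and -0.009 m and x of jar_blue in the frame of tray between 0.015 and 0.043 m) or (x of holder_blue in the frame of rack between 0.009 and 0.049 m and x of jar_blue in the frame of tray between -0.043 and -0.015 m) or (x of holder_blue in the frame of rack between 0.067 and 0.107 m and x of jar_blue in the frame of tray between -0.101 and -0.073 m)) and y of jar_blue in the frame of tray between -0.014 and 0.014 m); the robot touches nothing.
It fails at once if a jar is tipped by more than 0.6 rad (angle between any of jar_red, jar_yellow, jar_green, jar_blue's own z axis and vertical above 0.6 rad).
It fails at once if a jar is dropped or knocked loose (faster than 0.7 m/s, out of the fingers: a fall of about 25 mm) ((linear speed of jar_red above 0.7 m/s and contact force between jar_red and the fingers below 0.01 N) or (linear speed of jar_yellow above 0.7 m/s and contact force between jar_yellow and the fingers below 0.01 N) or (linear speed of jar_green above 0.7 m/s and contact force between jar_green and the fingers below 0.01 N) or (linear speed of jar_blue above 0.7 m/s and contact force between jar_blue and the fingers below 0.01 N)).
It also fails if it takes over 109 s, if anything falls off the work surface, if the arm or the gripper's body presses on something with over 40 N, if the wrist force passes 120 N, or if a joint passes its speed limit or range.

## Robot

A 7-joint arm with a two-finger parallel gripper is mounted at the origin on the work surface. World frame = base frame: x ahead of the robot, y to its left, z up, the work surface at z = 0. Lengths are in mm, angles in rad, forces in N, time in s.
With the tool pointing down it reaches from about 425 to 875 mm from the base axis. Payload 9.9 kg.
Tool frame: the origin (TCP) lies between the finger pads; the fingertips stand 17 mm ahead of it and the grasp point (between the pads) lies 2 mm behind it; x points along the fingers, y is the direction in which the jaws open and shut, and the axes are right-handed (so a half turn about x gives the same grasp; the last joint's range is limited). The gripper opens to 85 mm and grips with 20 to 120 N. Pads are 22 mm wide; open, the fingers measure 114 mm over their backs; the gripper's body (76 mm by 85 mm) begins 54 mm behind the grasp point. The pads swing forward as they close: fully open they stand 13 mm farther back than shut.
Start: joints at [1.074, 0.576, 0.025, 1.437, -0.015, 1.129, -0.057], TCP at [270.798, -618.302, 248.289] pointing down, gripper open.
Joint ranges: [-2.76, 2.76], [-0.34, 2.15], [-1.52, 1.57], [0.19, 2.46], [-1.09, 4.23], [0.17, 1.99], [-2.82, 2.82]. Speed limits (rad/s): [2.22, 2.22, 3.01, 3.01, 3.14, 3.14, 3.14].

## Interface

Orientations are given as a unit quaternion [x, y, z, w].
In Python, from workcell import arm gives the robot as it stands.
- The arm moves only by the shell command python3 -m crank 'ROWS' [FORCE]. ROWS is JSON, a list of rows, each an object of numbers: "gripper": the closure, from -1 (fully open) to 1 (shut); "tx", "ty", "tz": the shift along the tool's x, y, z in units of 40 mm (1.0 is 40 mm); "wx", "wy", "wz": the turn, a rotation vector about the tool's x, y, z in units of 8 degrees (1.0 is 8 degrees). A call has exactly 10 rows; each row shifts and turns the commanded pose from where the row before left it, along the tool's axes as they then stand; what a row does not reach is not made up. A row lasts 1/10 s, in which the tool goes at most 50 mm and 8.59 degrees, less where a joint would pass 70% of its speed; a pose out of reach is approached as far as the arm can. A call is refused whole if a number of a shift passes 1 or a number of a turn 1, either way. A call with a gripper value outside its range is refused whole. The fingers move at their own pace and stop on an object; FORCE is the grip in N (left out, the last holds). Time passes only in rows, so rows that do not move let the fingers close, or fill a call up. It gives the time, the measured TCP pose, the force and the opening at its end, in the units of the state.
- arm.read_state(): the state, without advancing time (a new reading comes with each control period).
- arm.snapshot(name): name is "side" or "top" or "wrist"; returns (picture, depth): 384x512x3 uint8, red, green, blue; 384x512 float32, mm along the optical axis (not along the pixel's ray), 0 where there is no reading.
- arm.camera_info(name): a dict with "fx", "fy", "cx", "cy" (pixels), "dist" ([k1, k2, p1, p2, k3] as OpenCV has them; the pictures are not rectified), "world_from_camera" (4x4, takes a point from camera to world coordinates). Camera axes: x right, y down, z forward; pixel columns grow to the right and rows downward; lengths in mm; the calibration is good to about 2 mm. A picture is of the moment at which its call begins: read the wrist's pose just before it. camera_info takes no time and is no camera call; for the wrist camera it gives the pose at the moment of the call.
- arm.sign_off(): hands the job in, once; it reports no verdict.
The state is a dict: "clock": time; "qpos": joint angles; "joint_vel": joint speeds; "joint_efforts": joint torques, N m; "eef_pos": TCP position; "eef_rot": TCP orientation; "force": force on the tool from outside, world axes, zero at the start; "moment": the same for the moment, N m; "width": finger opening in mm.
Only numpy, scipy, OpenCV 4.12 (cv2) and the standard library are available. Lean on these libraries where they do the work, as an engineer would, in place of code of your own. Each camera call takes 0.05 s, during which the arm holds its last target. There are 200 camera calls.

## Working session

There is one attempt and no reset: what is moved stays moved. The work goes in short steps, Python scripts to look and compute and a shell command to move; the robot and the scene stay as the last step left them, time stands still between calls to the robot, and variables do not carry over. Pictures are saved under pics/ and viewed, about 12 in all and at most 16, crops included, and the job is handed in when it is done.

```bash
mkdir -p pics; ls; python3 - <<'E'
from workcell import arm
import cv2,numpy as np
s=arm.read_state();print(s)
for n in ("top","side"):
    p,d=arm.snapshot(n);i=arm.camera_info(n);print(n,i)
    cv2.imwrite(f"pics/{n}0.png",p[:,:,::-1]);np.save(f"{n}0.npy",d)
E
```

```text
pics
{'clock': 0.0, 'qpos': array([ 1.0741833 ,  0.57653433,  0.02481793,  1.43789559, -0.01497112,
        1.12901738, -0.056526  ]), 'joint_vel': array([-0.00164275,  0.0007387 , -0.00059646, -0.00062352, -0.00090328,
        0.00086296, -0.00091946]), 'joint_efforts': array([ 4.85090641e-04, -7.65748358e+01,  2.25081660e+00, -2.85957080e+01,
        1.53071521e-02,  1.30756057e-02, -2.78472541e-06]), 'eef_pos': array([ 270.64332857, -617.90262421,  247.44495273]), 'eef_rot': array([-0.69193902, -0.14550183,  0.69224936, -0.14436215]), 'force': array([ 0.07339484, -1.11974213,  0.56032023]), 'moment': array([-0.01021317, -0.0269387 ,  0.06986761]), 'width': 85.63239653393262}
top {'fx': 399.4518870028045, 'fy': 399.4518870028045, 'cx': 253.2792082549661, 'cy': 197.958824920144, 'dist': array([-0.12811942,  0.        ,  0.        ,  0.        ,  0.        ]), 'world_from_camera': array([[-4.38334944e-04, -9.81000128e-01,  1.94006587e-01,
         4.20090441e+02],
       [-9.99864900e-01, -2.75784672e-03, -1.62042112e-02,
        -1.13178611e+01],
       [ 1.64313737e-02, -1.93987480e-01, -9.80866386e-01,
         8.16515303e+02],
       [ 0.00000000e+00,  0.00000000e+00,  0.00000000e+00,
         1.00000000e+00]])}
side {'fx': 388.78699982141234, 'fy': 388.78699982141234, 'cx': 259.3678391122205, 'cy': 188.52056952108052, 'dist': array([-0.07440602,  0.        ,  0.        ,  0.        ,  0.        ]), 'world_from_camera': array([[ 9.94011874e-01, -5.70295894e-02,  9.32095508e-02,
         4.79854252e+02],
       [-1.08954710e-01, -5.82240393e-01,  8.05682938e-01,
        -6.26236716e+02],
       [ 8.32259836e-03, -8.11014026e-01, -5.84967506e-01,
         4.74015357e+02],
       [ 0.00000000e+00,  0.00000000e+00,  0.00000000e+00,
         1.00000000e+00]])}
```

View pics/top0.png

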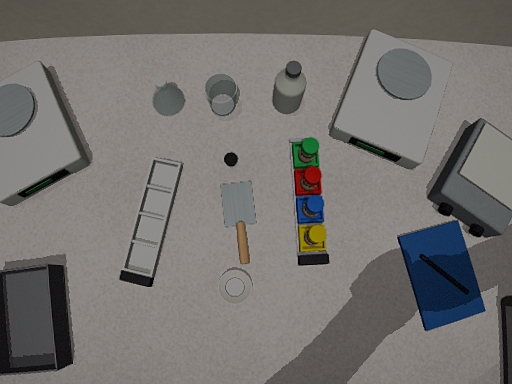

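View pics/side0.png

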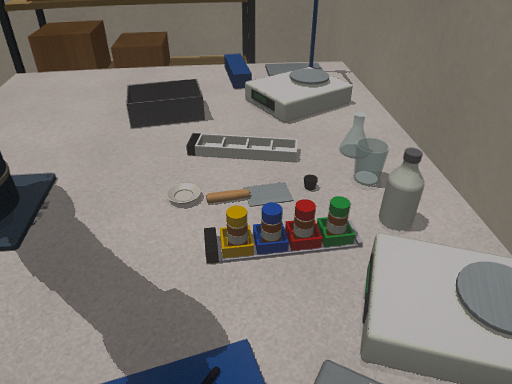

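The top view shows the rack's black end at about (313,258), with the order from there yellow, blue, red, green. The tray's black end is at about (138,279). So the targets are yellow→+87, blue→+29, red→−29 and green→−87.

```bash
cat > h.py <<'E'
import numpy as np,cv2
from workcell import arm
def ray(n,px,info=None):
    i=info or arm.camera_info(n);K=np.array([[i['fx'],0,i['cx']],[0,i['fy'],i['cy']],[0,0,1.]])
    u=cv2.undistortPoints(np.array(px,float).reshape(-1,1,2),K,i['dist'])[:,0]
    T=i['world_from_camera'];d=np.c_[u,np.ones(len(u))]@T[:3,:3].T
    return T[:3,3],d
def atz(n,px,z,info=None):
    o,d=ray(n,px,info);return o+d*((z-o[2])/d[:,2])[:,None]
def pix(n,P,info=None):
    i=info or arm.camera_info(n);K=np.array([[i['fx'],0,i['cx']],[0,i['fy'],i['cy']],[0,0,1.]])
    T=np.linalg.inv(i['world_from_camera'])
    return cv2.projectPoints(np.array(P,float).reshape(-1,1,3),cv2.Rodrigues(T[:3,:3])[0],T[:3,3],K,i['dist'])[0][:,0]
E
python3 - <<'E'
from h import *
p=cv2.imread("pics/top0.png");d=np.load("top0.npy")
a=cv2.resize(p[145:295,110:195],None,fx=4,fy=4,interpolation=cv2.INTER_CUBIC)
b=cv2.resize(p[130:280,280:340],None,fx=4,fy=4,interpolation=cv2.INTER_CUBIC)
cv2.imwrite("pics/crop0.png",np.hstack([a,b]))
# points within the rack region with height
i=arm.camera_info("top")
v,u=np.mgrid[130:280,110:340];px=np.c_[u.ravel(),v.ravel()]
o,dr=ray("top",px,i);P=o+dr*d[130:280,110:340].ravel()[:,None]
np.set_printoptions(precision=1,suppress=True)
m=(P[:,2]>76)&(P[:,2]<90)&(u.ravel()>285)
im=np.zeros(v.shape,np.uint8);im[m.reshape(v.shape)]=255
n,l,st,c=cv2.connectedComponentsWithStats(im)
for k in range(1,n):
    if st[k,4]>20:
        q=P[l.ravel()==k];print(st[k,4],c[k]+[110,130],np.median(q,0),(q.min(0)+q.max(0))/2)
m=(P[:,2]>18)&(P[:,2]<36)&(u.ravel()<200);print("tray",cv2.minAreaRect(P[m][:,:2].astype(np.float32)),np.median(P[m][:,2]))
m=(P[:,2]>18)&(P[:,2]<50)&(u.ravel()>285);print("rack",cv2.minAreaRect(P[m][:,:2].astype(np.float32)))
E
```

```text
221 [310.2 145.5] [ 669.8 -133.7   81.3] [ 670.5 -134.2   80.2]
234 [312.7 175.1] [ 610.4 -137.2   81.5] [ 610.2 -136.8   81. ]
243 [315.1 202.8] [ 556.1 -139.7   81.8] [ 557.  -139.2   80.5]
242 [317.1 233.3] [ 499.3 -141.9   81.7] [ 498.6 -141.9   81.5]
tray ((531.76220703125, 182.98590087890625), (65.29741668701172, 255.6973114013672), 77.87001037597656) 26.44766504302106
rack ((585.5172729492188, -141.47772216796875), (95.86817932128906, 286.72772216796875), 82.54026794433594)
```

View pics/crop0.png

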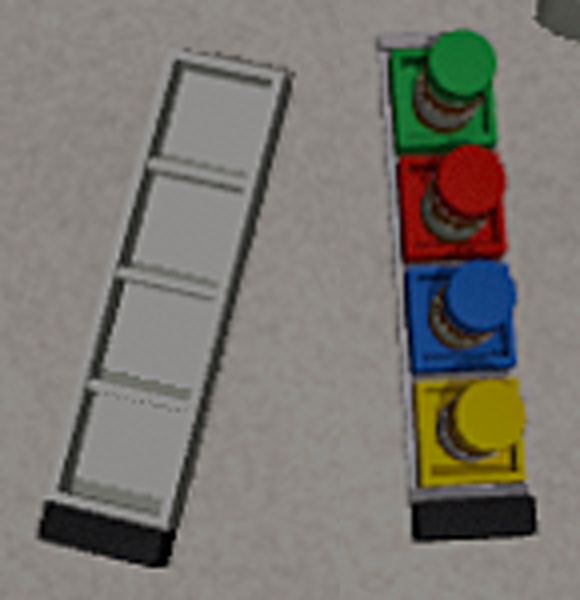

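```bash
cat >> h.py <<'E'
from scipy.spatial.transform import Rotation as Ro
np.set_printoptions(precision=2,suppress=True)
def delta(p,yaw,s=None):
    """tool-frame shift (units 40mm) and turn (8deg units) to reach TCP p, tool x down, tool y at yaw (deg) mod 180"""
    s=s or arm.read_state();R=Ro.from_quat(s['eef_rot'])
    best=None
    for k in (0,180):
        y=np.deg2rad(yaw+k);Y=np.array([np.cos(y),np.sin(y),0]);X=np.array([0,0,-1.])
        G=Ro.from_matrix(np.c_[X,Y,np.cross(X,Y)]);w=(R.inv()*G).as_rotvec()
        if best is None or np.linalg.norm(w)<np.linalg.norm(best):best=w
    print("t",s['clock'].round(2) if hasattr(s['clock'],'round') else s['clock'],"pos",s['eef_pos'],"F",s['force'],"w",round(s['width'],1))
    print("shift",R.inv().apply(np.array(p)-s['eef_pos'])/40,"turn",np.rad2deg(best)/8)
    print("tool axes in world\n",R.as_matrix().T,"yaw of tool y",np.rad2deg(np.arctan2(R.as_matrix()[1,1],R.as_matrix()[0,1])))
E
python3 - <<'E'
from h import *
c=atz("top",[[153.75,158],[183,163],[123,268.75],[153,276.75]],27);print(c[:,:2])
ce=c.mean(0);a=(c[0]+c[1]-c[2]-c[3])/2;L=np.linalg.norm(a);print("tray",ce,L,np.linalg.norm(c[0]-c[1]),np.rad2deg(np.arctan2(a[1],a[0])))
# black block junction of rack on rail z~28 top near edge
k=atz("top",[[280+413/4,130+497/4],[280+535/4,130+497/4]],28);print("rackblock",k)
# holder centres from rim corners z=28
for n,q in dict(g=[[389,52],[487,45],[495,145],[396,150]],b=[[405,268],[505,262],[515,365],[412,372]],y=[[412,382],[522,376],[525,480],[420,487]]).items():
    w=atz("top",np.array(q)/4+[280-85,130],28);print(n,w.mean(0))
delta([499,-141.9,200],92.7)
E
```

```text
[[659.86 181.33]
 [649.07 120.04]
 [433.27 232.56]
 [418.54 171.96]]
tray [540.18 176.47  27.  ] 234.30260434667682 62.237430037524994 -12.714717167411392
rackblock [[ 461.96 -284.4    28.  ]
 [ 461.11 -348.34   28.  ]]
g [ 668.24 -132.4    28.  ]
b [ 553.5  -138.14   28.  ]
y [ 495.8  -141.93   28.  ]
t 0.1 pos [ 270.7  -617.94  247.55] F [-0.46  0.45  0.42] w 85.6
shift [  1.2   -8.61 -10.  ] turn [2.62 0.   0.01]
tool axes in world
 [[-0.    0.   -1.  ]
 [ 0.4  -0.92 -0.  ]
 [-0.92 -0.4   0.  ]] yaw of tool y -66.34473137946671
```

```bash
python3 -m crank '[{"gripper":-1,"wx":0.88},{"gripper":-1,"wx":0.87},{"gripper":-1,"wx":0.87},{"gripper":-1,"ty":-0.9,"tz":-0.5},{"gripper":-1,"ty":-0.9,"tz":-0.5},{"gripper":-1,"ty":-0.9,"tz":-0.5},{"gripper":-1,"ty":-0.9,"tz":-0.5},{"gripper":-1,"ty":-0.9,"tz":-0.5},{"gripper":-1,"ty":-0.9,"tz":-0.5},{"gripper":-1,"ty":-0.9,"tz":-0.5}]' 40
python3 -m crank '[{"gripper":-1,"ty":-0.9,"tz":-0.5},{"gripper":-1,"ty":-0.9,"tz":-0.5},{"gripper":-1,"ty":-0.9,"tz":-0.5},{"gripper":-1,"ty":-0.9,"tz":-0.5},{"gripper":-1,"ty":-0.9,"tz":-0.5},{"gripper":-1,"ty":-0.9,"tz":-0.3},{"gripper":-1},{"gripper":-1},{"gripper":-1},{"gripper":-1}]'
python3 - <<'E'
from h import *
delta([499,-141.9,140],92.7)
i=arm.camera_info("wrist");p,d=arm.snapshot("wrist");cv2.imwrite("pics/w1.png",p[:,:,::-1]);np.save("w1.npy",d)
import pickle;pickle.dump(i,open("w1.pkl","wb"))
print(pix("wrist",[[499,-141.9,82],[556,-139.7,82],[610,-137,82],[670,-134,82]],i))
E
```

```text
t 0.1 pos [ 270.7  -617.94  247.55] F [-0.46  0.45  0.42] w 85.6
shift [  2.7   -8.61 -10.  ] turn [2.62 0.   0.01]
tool axes in world
 [[-0.    0.   -1.  ]
 [ 0.4  -0.92 -0.  ]
 [-0.92 -0.4   0.  ]] yaw of tool y -66.34473137946671
[[ 12.89 -90.54]
 [113.35  -7.71]
 [253.23 185.73]
 [486.15 639.1 ]]invalid input at $[0]: expected keys gripper, tx, ty, tz, wx, wy, wz
invalid input at $[0]: expected keys gripper, tx, ty, tz, wx, wy, wz
```

View pics/w1.png

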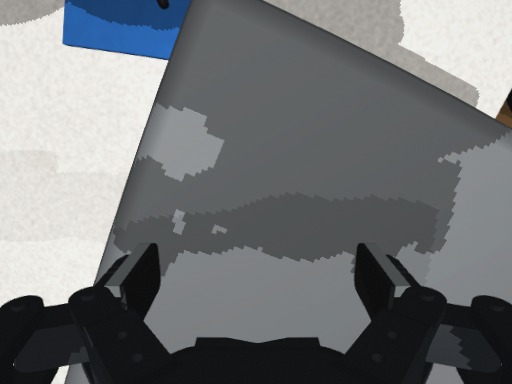

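The robot refused the rows because every key is required, so the arm has not moved. The wrist view shows the grey instrument still under the open fingers. I'll resend with all keys.

```bash
python3 -m crank '[{"gripper":-1,"tx":-0.3,"ty":0,"tz":0,"wx":0.88,"wy":0,"wz":0},{"gripper":-1,"tx":-0.3,"ty":0,"tz":0,"wx":0.87,"wy":0,"wz":0},{"gripper":-1,"tx":0,"ty":0,"tz":0,"wx":0.87,"wy":0,"wz":0},{"gripper":-1,"tx":0,"ty":-0.9,"tz":-0.5,"wx":0,"wy":0,"wz":0},{"gripper":-1,"tx":0,"ty":-0.9,"tz":-0.5,"wx":0,"wy":0,"wz":0},{"gripper":-1,"tx":0,"ty":-0.9,"tz":-0.5,"wx":0,"wy":0,"wz":0},{"gripper":-1,"tx":0,"ty":-0.9,"tz":-0.5,"wx":0,"wy":0,"wz":0},{"gripper":-1,"tx":0,"ty":-0.9,"tz":-0.5,"wx":0,"wy":0,"wz":0},{"gripper":-1,"tx":0,"ty":-0.9,"tz":-0.5,"wx":0,"wy":0,"wz":0},{"gripper":-1,"tx":0,"ty":-0.9,"tz":-0.5,"wx":0,"wy":0,"wz":0}]' 40
python3 -m crank '[{"gripper":-1,"tx":0,"ty":-0.9,"tz":-0.5,"wx":0,"wy":0,"wz":0},{"gripper":-1,"tx":0,"ty":-0.9,"tz":-0.5,"wx":0,"wy":0,"wz":0},{"gripper":-1,"tx":0,"ty":-0.9,"tz":-0.5,"wx":0,"wy":0,"wz":0},{"gripper":-1,"tx":0,"ty":-0.9,"tz":-0.5,"wx":0,"wy":0,"wz":0},{"gripper":-1,"tx":0,"ty":-0.9,"tz":-0.5,"wx":0,"wy":0,"wz":0},{"gripper":-1,"tx":0,"ty":-0.9,"tz":-0.3,"wx":0,"wy":0,"wz":0},{"gripper":-1,"tx":0,"ty":0,"tz":0,"wx":0,"wy":0,"wz":0},{"gripper":-1,"tx":0,"ty":0,"tz":0,"wx":0,"wy":0,"wz":0},{"gripper":-1,"tx":0,"ty":0,"tz":0,"wx":0,"wy":0,"wz":0},{"gripper":-1,"tx":0,"ty":0,"tz":0,"wx":0,"wy":0,"wz":0}]'
python3 - <<'E'
from h import *
delta([499,-141.9,140],92.7)
i=arm.camera_info("wrist");p,d=arm.snapshot("wrist");cv2.imwrite("pics/w2.png",p[:,:,::-1]);np.save("w2.npy",d)
import pickle;pickle.dump(i,open("w2.pkl","wb"))
print(pix("wrist",[[499,-141.9,82],[556,-139.7,82],[610,-137,82],[670,-134,82]],i))
E
```

```text
clock: 1.15
eef_pos: [399.2, -358.3, 272.2]
eef_rot: [-0.707, -0.017, 0.707, -0.017]
force: [0.3, -0.2, -0.1]
width: 85.2
clock: 2.15
eef_pos: [500.0, -140.4, 272.3]
eef_rot: [-0.707, -0.016, 0.707, -0.016]
force: [-0.7, -0.5, -0.8]
width: 85.3
t 2.15 pos [ 500.03 -140.43  272.31] F [-0.67 -0.48 -0.84] w 85.3
shift [3.31 0.03 0.03] turn [-0.02  0.   -0.  ]
tool axes in world
 [[-0.   -0.   -1.  ]
 [ 0.04 -1.    0.  ]
 [-1.   -0.04  0.  ]] yaw of tool y -87.44560647088615
[[257.9  173.01]
 [258.32 113.14]
 [258.05  51.93]
 [257.72 -20.2 ]]
```

View pics/w2.png

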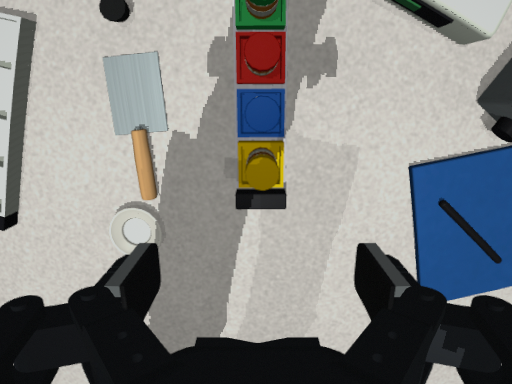

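The wrist view shows the yellow cap at about (262,172), roughly 4 mm to the −y side of the tool line. I'll descend and measure from closer.

```bash
cat > caps.py <<'E'
from h import *
import sys
def caps(name,zt=82,tag="c"):
    i=arm.camera_info(name);p,d=arm.snapshot(name);cv2.imwrite(f"pics/{tag}.png",p[:,:,::-1])
    v,u=np.mgrid[:384,:512];o,dr=ray(name,np.c_[u.ravel(),v.ravel()],i);P=(o+dr*d.ravel()[:,None])
    hsv=cv2.cvtColor(p,cv2.COLOR_RGB2HSV).reshape(-1,3)
    for n,(a,b) in dict(yellow=(20,34),blue=(100,125),red=(172,8),green=(40,85)).items():
        h=hsv[:,0];m=((h>=a)&(h<=b) if a<b else (h>=a)|(h<=b))&(hsv[:,1]>120)&(abs(P[:,2]-zt)<5)&(d.ravel()>0)
        im=m.reshape(384,512).astype(np.uint8);k,l,st,c=cv2.connectedComponentsWithStats(im)
        if k<2: continue
        j=1+st[1:,4].argmax()
        if st[j,4]<60: continue
        q=np.c_[u[l==j],v[l==j]];w=atz(name,q,zt,i)[:,:2].astype(np.float32)
        cc,r=cv2.minEnclosingCircle(w);print(n,st[j,4],"px",q.mean(0),"circle",np.array(cc),"r",round(r,1),"z",np.median(P[(l==j).ravel(),2]))
E
python3 -m crank '[{"gripper":-1,"tx":0.6,"ty":0.08,"tz":0,"wx":0,"wy":0,"wz":0},{"gripper":-1,"tx":0.6,"ty":0,"tz":0,"wx":0,"wy":0,"wz":0},{"gripper":-1,"tx":0.6,"ty":0,"tz":0,"wx":0,"wy":0,"wz":0},{"gripper":-1,"tx":0.6,"ty":0,"tz":0,"wx":0,"wy":0,"wz":0},{"gripper":-1,"tx":0.6,"ty":0,"tz":0,"wx":0,"wy":0,"wz":0},{"gripper":-1,"tx":0,"ty":0,"tz":0,"wx":0,"wy":0,"wz":0},{"gripper":-1,"tx":0,"ty":0,"tz":0,"wx":0,"wy":0,"wz":0},{"gripper":-1,"tx":0,"ty":0,"tz":0,"wx":0,"wy":0,"wz":0},{"gripper":-1,"tx":0,"ty":0,"tz":0,"wx":0,"wy":0,"wz":0},{"gripper":-1,"tx":0,"ty":0,"tz":0,"wx":0,"wy":0,"wz":0}]'
python3 - <<'E'
from caps import *
delta([499,-144,62],92.7)
caps("wrist",82,"w3");print("top");caps("top",82,"t3")
E
```

```text
clock: 3.2
eef_pos: [501.1, -142.3, 153.2]
eef_rot: [0.707, 0.016, -0.706, 0.017]
force: [-0.3, -0.3, -0.1]
width: 85.5
t 3.2 pos [ 501.14 -142.32  153.21] F [-0.3  -0.27 -0.12] w 85.5
shift [2.28 0.04 0.06] turn [-0.   -0.01 -0.  ]
tool axes in world
 [[ 0.   -0.   -1.  ]
 [ 0.05 -1.    0.  ]
 [-1.   -0.05 -0.  ]] yaw of tool y -87.31280476519836
yellow 2096 px [261.18 213.96] circle [ 499.65 -145.54] r 17.1 z 81.19862232431217
blue 2486 px [262.18 122.88] circle [ 555.67 -143.37] r 16.6 z 81.3128187313995
red 2740 px [262.09  24.6 ] circle [ 610.8  -140.51] r 16.9 z 81.25560722382593
top
yellow 82 px [315.94 238.09] circle [ 491.99 -139.6 ] r 13.5 z 81.57627621699453
blue 125 px [311.71 201.71] circle [ 557.04 -136.76] r 16.0 z 81.7414035275815
red 231 px [312.68 175.07] circle [ 610.4  -137.45] r 17.1 z 81.28895930470276
green 213 px [310.3  145.46] circle [ 669.23 -134.1 ] r 16.6 z 81.28699890944142
```

View pics/w3.png

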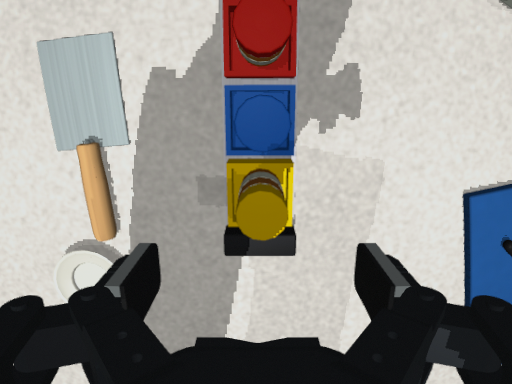

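```bash
python3 -m crank '[{"gripper":-1,"tx":0.4,"ty":0.05,"tz":0.04,"wx":0,"wy":0,"wz":0},{"gripper":-1,"tx":0.4,"ty":0,"tz":0,"wx":0,"wy":0,"wz":0},{"gripper":-1,"tx":0.4,"ty":0,"tz":0,"wx":0,"wy":0,"wz":0},{"gripper":-1,"tx":0.4,"ty":0,"tz":0,"wx":0,"wy":0,"wz":0},{"gripper":-1,"tx":0.4,"ty":0,"tz":0,"wx":0,"wy":0,"wz":0},{"gripper":-1,"tx":0.28,"ty":0,"tz":0,"wx":0,"wy":0,"wz":0},{"gripper":-1,"tx":0,"ty":0,"tz":0,"wx":0,"wy":0,"wz":0},{"gripper":-1,"tx":0,"ty":0,"tz":0,"wx":0,"wy":0,"wz":0},{"gripper":-1,"tx":0,"ty":0,"tz":0,"wx":0,"wy":0,"wz":0},{"gripper":-1,"tx":0,"ty":0,"tz":0,"wx":0,"wy":0,"wz":0}]'
python3 -m crank '[{"gripper":-0.5,"tx":0,"ty":0,"tz":0,"wx":0,"wy":0,"wz":0},{"gripper":-0.2,"tx":0,"ty":0,"tz":0,"wx":0,"wy":0,"wz":0},{"gripper":0,"tx":0,"ty":0,"tz":0,"wx":0,"wy":0,"wz":0},{"gripper":0.1,"tx":0,"ty":0,"tz":0,"wx":0,"wy":0,"wz":0},{"gripper":0.2,"tx":0,"ty":0,"tz":0,"wx":0,"wy":0,"wz":0},{"gripper":1,"tx":0,"ty":0,"tz":0,"wx":0,"wy":0,"wz":0},{"gripper":1,"tx":0,"ty":0,"tz":0,"wx":0,"wy":0,"wz":0},{"gripper":1,"tx":0,"ty":0,"tz":0,"wx":0,"wy":0,"wz":0},{"gripper":1,"tx":0,"ty":0,"tz":0,"wx":0,"wy":0,"wz":0},{"gripper":1,"tx":0,"ty":0,"tz":0,"wx":0,"wy":0,"wz":0}]' 30
```

```text
clock: 4.3
eef_pos: [499.6, -144.4, 61.8]
eef_rot: [0.707, 0.016, -0.706, 0.017]
force: [0.7, 0.5, -0.0]
width: 85.5
clock: 5.3
eef_pos: [499.2, -144.4, 61.2]
eef_rot: [0.707, 0.017, -0.707, 0.017]
force: [-0.5, -1.4, 2.3]
width: 33.2
```

```bash
python3 -m crank '[{"gripper":1,"tx":-0.1,"ty":0,"tz":0,"wx":0,"wy":0,"wz":0},{"gripper":1,"tx":-0.3,"ty":0,"tz":0,"wx":0,"wy":0,"wz":0},{"gripper":1,"tx":-0.4,"ty":0,"tz":0,"wx":0,"wy":0,"wz":0},{"gripper":1,"tx":-0.5,"ty":0,"tz":0,"wx":0,"wy":0,"wz":0},{"gripper":1,"tx":-0.5,"ty":0,"tz":0,"wx":0,"wy":0,"wz":0},{"gripper":1,"tx":-0.5,"ty":0,"tz":0,"wx":0,"wy":0,"wz":0},{"gripper":1,"tx":-0.5,"ty":0,"tz":0,"wx":0,"wy":0,"wz":0},{"gripper":1,"tx":-0.4,"ty":0,"tz":0,"wx":0,"wy":0,"wz":0},{"gripper":1,"tx":-0.2,"ty":0,"tz":0,"wx":0,"wy":0,"wz":0},{"gripper":1,"tx":0,"ty":0,"tz":0,"wx":0,"wy":0,"wz":0}]'
python3 -m crank '[{"gripper":1,"tx":0,"ty":-0.3,"tz":0,"wx":0,"wy":0,"wz":0},{"gripper":1,"tx":0,"ty":-0.6,"tz":0,"wx":0,"wy":0,"wz":0},{"gripper":1,"tx":0,"ty":-0.8,"tz":0,"wx":0,"wy":0,"wz":0},{"gripper":1,"tx":0,"ty":-0.8,"tz":0,"wx":0,"wy":0,"wz":0},{"gripper":1,"tx":0,"ty":-0.8,"tz":0,"wx":0.3,"wy":0,"wz":0},{"gripper":1,"tx":0,"ty":-0.8,"tz":0,"wx":0.5,"wy":0,"wz":0},{"gripper":1,"tx":0,"ty":-0.6,"tz":0,"wx":0.5,"wy":0,"wz":0},{"gripper":1,"tx":0,"ty":-0.3,"tz":0,"wx":0.4,"wy":0,"wz":0},{"gripper":1,"tx":0,"ty":-0.1,"tz":0,"wx":0.2,"wy":0,"wz":0},{"gripper":1,"tx":0,"ty":0,"tz":0,"wx":0,"wy":0,"wz":0}]'
python3 - <<'E'
from caps import *
delta([625,160,180],77.4)
i=arm.camera_info("wrist");p,d=arm.snapshot("wrist");cv2.imwrite("pics/w4.png",p[:,:,::-1]);np.save("w4.npy",d)
import pickle;pickle.dump(i,open("w4.pkl","wb"))
E
```

```text
clock: 6.3
eef_pos: [499.6, -144.3, 198.4]
eef_rot: [0.708, 0.016, -0.706, 0.017]
force: [0.7, -0.0, -0.7]
width: 33.4
clock: 7.3
eef_pos: [495.9, 61.1, 196.1]
eef_rot: [-0.702, 0.076, 0.704, 0.076]
force: [-0.3, -0.0, -1.2]
width: 33.0
t 7.3 pos [495.91  61.13 196.12] F [-0.29 -0.03 -1.2 ] w 33.0
shift [ 0.4  -3.11 -2.62] turn [ 0.03  0.01 -0.  ]
tool axes in world
 [[-0.    0.   -1.  ]
 [-0.21 -0.98  0.  ]
 [-0.98  0.21  0.  ]] yaw of tool y -102.39098467790892
```

View pics/w4.png

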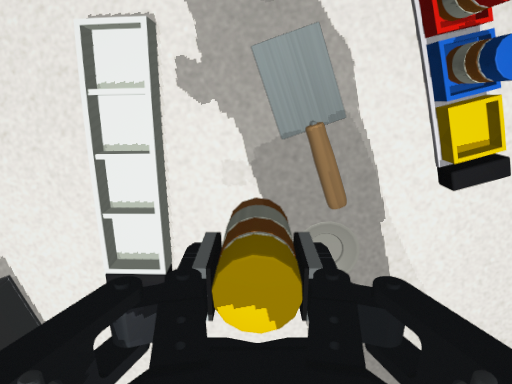

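The wrist view shows the tray's rim corners at about (80,19), (152,14), (107,273) and (170,271). The jar is held upright.

```bash
python3 - <<'E'
from h import *
import pickle
i=pickle.load(open("w4.pkl","rb"))
c=atz("wrist",[[80,19],[152,14.5],[107,273],[170,271]],27,i);print(c[:,:2])
ce=c.mean(0);a=(c[0]+c[1]-c[2]-c[3])/2;u=a/np.linalg.norm(a);print("tray",ce,np.linalg.norm(a),np.linalg.norm(c[0]-c[1]),np.linalg.norm(c[2]-c[3]),np.rad2deg(np.arctan2(a[1],a[0])))
# dividers mid (between top edges) px
dv=atz("wrist",[[119,92],[124,156],[129.5,214]],27,i)-ce;print("dividers along",dv@u)
d=np.load("w4.npy")
for px in [(115,55),(122,122),(129,182),(135,238)]:
    o,r=ray("wrist",[px],i);print("floor",(o+r*d[px[1],px[0]])[0])
for x in(87,29,-29,-87):print(x,(ce+u*x)[:2])
y=np.rad2deg(np.arctan2(u[1],u[0]))
delta([*(ce+u*87)[:2],150],y+90)
print(atz("wrist",[[80,130]],27,i))
c=atz("side",[[201,136],[298,139],[298,160],[195,153]],27);print("side",c[:,:2])
E
```

```text
[[660.8  176.52]
 [648.7  115.71]
 [430.89 230.51]
 [420.13 166.21]]
tray [540.13 172.24  27.  ] 235.11519182345987 62.00964566024116 65.20127378017034 -12.838449866658436
dividers along [ 56.17  -0.02 -55.69]
floor [630.25 163.95   4.42]
floor [570.66 176.15   3.71]
floor [512.87 187.42   4.51]
floor [453.39 201.31   2.85]
87 [624.96 152.91]
29 [568.41 165.79]
-29 [511.86 178.68]
-87 [455.31 191.57]
t 7.35 pos [495.97  60.26 196.25] F [ 0.33 -0.6  -0.25] w 33.3
shift [ 1.15 -2.95 -2.65] turn [ 0.06  0.01 -0.  ]
tool axes in world
 [[-0.   -0.   -1.  ]
 [-0.21 -0.98  0.  ]
 [-0.98  0.21  0.  ]] yaw of tool y -102.3854889832313
[[572.22 206.69  27.  ]]
side [[434.11 219.3 ]
 [665.35 182.11]
 [647.11  87.52]
 [421.73 139.46]]
```

```bash
python3 -m crank '[{"gripper":1,"tx":0,"ty":-0.2,"tz":-0.2,"wx":0.06,"wy":0,"wz":0},{"gripper":1,"tx":0,"ty":-0.5,"tz":-0.4,"wx":0,"wy":0,"wz":0},{"gripper":1,"tx":0,"ty":-0.6,"tz":-0.55,"wx":0,"wy":0,"wz":0},{"gripper":1,"tx":0,"ty":-0.6,"tz":-0.55,"wx":0,"wy":0,"wz":0},{"gripper":1,"tx":0,"ty":-0.6,"tz":-0.55,"wx":0,"wy":0,"wz":0},{"gripper":1,"tx":0.2,"ty":-0.3,"tz":-0.3,"wx":0,"wy":0,"wz":0},{"gripper":1,"tx":0.4,"ty":-0.16,"tz":-0.1,"wx":0,"wy":0,"wz":0},{"gripper":1,"tx":0.5,"ty":0,"tz":0,"wx":0,"wy":0,"wz":0},{"gripper":1,"tx":0.5,"ty":0,"tz":0,"wx":0,"wy":0,"wz":0},{"gripper":1,"tx":0.3,"ty":0,"tz":0,"wx":0,"wy":0,"wz":0}]'
python3 - <<'E'
from h import *
delta([625,153.5,57],77.2)
E
```

```text
clock: 8.35
eef_pos: [625.2, 150.2, 118.5]
eef_rot: [-0.701, 0.081, 0.704, 0.08]
force: [-0.1, -0.5, -0.9]
width: 33.1
t 8.35 pos [625.2  150.21 118.48] F [-0.06 -0.54 -0.92] w 33.1
shift [ 1.54 -0.08  0.02] turn [-0.03  0.02 -0.01]
tool axes in world
 [[-0.   -0.   -1.  ]
 [-0.23 -0.97  0.  ]
 [-0.97  0.23  0.  ]] yaw of tool y -103.02534953955616
```

```bash
python3 -m crank '[{"gripper":1,"tx":0.25,"ty":-0.08,"tz":0.02,"wx":0,"wy":0,"wz":0},{"gripper":1,"tx":0.3,"ty":0,"tz":0,"wx":0,"wy":0,"wz":0},{"gripper":1,"tx":0.3,"ty":0,"tz":0,"wx":0,"wy":0,"wz":0},{"gripper":1,"tx":0.25,"ty":0,"tz":0,"wx":0,"wy":0,"wz":0},{"gripper":1,"tx":0.15,"ty":0,"tz":0,"wx":0,"wy":0,"wz":0},{"gripper":1,"tx":0.1,"ty":0,"tz":0,"wx":0,"wy":0,"wz":0},{"gripper":1,"tx":0.1,"ty":0,"tz":0,"wx":0,"wy":0,"wz":0},{"gripper":1,"tx":0.05,"ty":0,"tz":0,"wx":0,"wy":0,"wz":0},{"gripper":1,"tx":0.03,"ty":0,"tz":0,"wx":0,"wy":0,"wz":0},{"gripper":1,"tx":0,"ty":0,"tz":0,"wx":0,"wy":0,"wz":0}]'

```

```text
clock: 9.35
eef_pos: [626.6, 154.3, 60.0]
eef_rot: [0.703, -0.08, -0.703, -0.08]
force: [-0.2, 0.9, -1.5]
width: 33.2
```

```bash
python3 -m crank '[{"gripper":1,"tx":0.03,"ty":0,"tz":0,"wx":0,"wy":0,"wz":0},{"gripper":1,"tx":0.03,"ty":0,"tz":0,"wx":0,"wy":0,"wz":0},{"gripper":1,"tx":0.02,"ty":0,"tz":0,"wx":0,"wy":0,"wz":0},{"gripper":1,"tx":0,"ty":0,"tz":0,"wx":0,"wy":0,"wz":0},{"gripper":1,"tx":0,"ty":0,"tz":0,"wx":0,"wy":0,"wz":0},{"gripper":1,"tx":0,"ty":0,"tz":0,"wx":0,"wy":0,"wz":0},{"gripper":1,"tx":0,"ty":0,"tz":0,"wx":0,"wy":0,"wz":0},{"gripper":1,"tx":0,"ty":0,"tz":0,"wx":0,"wy":0,"wz":0},{"gripper":1,"tx":0,"ty":0,"tz":0,"wx":0,"wy":0,"wz":0},{"gripper":1,"tx":0,"ty":0,"tz":0,"wx":0,"wy":0,"wz":0}]'
python3 - <<'E'
from h import *
delta([625,153.5,57],77.2)
p,d=arm.snapshot("side");i=arm.camera_info("side");print(pix("side",[[625,153,5],[625,153,40]],i))
a=cv2.resize(p[80:190,210:350],None,fx=4,fy=4,interpolation=cv2.INTER_CUBIC);cv2.imwrite("pics/s5.png",a[:,:,::-1])
E
```

```text
clock: 10.35
eef_pos: [626.5, 154.3, 56.7]
eef_rot: [-0.703, 0.08, 0.703, 0.08]
force: [0.4, -0.5, -0.3]
width: 33.3
t 10.35 pos [626.52 154.31  56.7 ] F [ 0.39 -0.5  -0.3 ] w 33.3
shift [-0.01  0.03  0.03] turn [-0.02  0.    0.  ]
tool axes in world
 [[-0.    0.   -1.  ]
 [-0.22 -0.97 -0.  ]
 [-0.97  0.22  0.  ]] yaw of tool y -102.9856722532695
[[282.9  153.9 ]
 [283.55 140.82]]
```

View pics/s5.png

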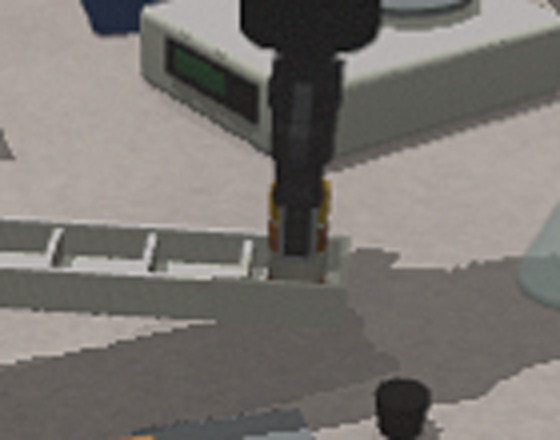

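The side view shows the jar standing in the far well between the fingers, with no contact force yet. I'll lower it another millimetre and open.

```bash
python3 -m crank '[{"gripper":1,"tx":0.03,"ty":0,"tz":0,"wx":0,"wy":0,"wz":0},{"gripper":1,"tx":0,"ty":0,"tz":0,"wx":0,"wy":0,"wz":0},{"gripper":0.1,"tx":0,"ty":0,"tz":0,"wx":0,"wy":0,"wz":0},{"gripper":-0.1,"tx":0,"ty":0,"tz":0,"wx":0,"wy":0,"wz":0},{"gripper":-0.4,"tx":0,"ty":0,"tz":0,"wx":0,"wy":0,"wz":0},{"gripper":-0.7,"tx":0,"ty":0,"tz":0,"wx":0,"wy":0,"wz":0},{"gripper":-1,"tx":0,"ty":0,"tz":0,"wx":0,"wy":0,"wz":0},{"gripper":-1,"tx":0,"ty":0,"tz":0,"wx":0,"wy":0,"wz":0},{"gripper":-1,"tx":-0.3,"ty":0,"tz":0,"wx":0,"wy":0,"wz":0},{"gripper":-1,"tx":-0.7,"ty":0,"tz":0,"wx":0,"wy":0,"wz":0}]'
python3 -m crank '[{"gripper":-1,"tx":-0.7,"ty":0,"tz":0,"wx":0,"wy":0,"wz":0},{"gripper":-1,"tx":-0.7,"ty":0,"tz":0.1,"wx":0,"wy":0,"wz":0},{"gripper":-1,"tx":-0.3,"ty":0,"tz":0.2,"wx":-0.5,"wy":0,"wz":0},{"gripper":-1,"tx":0,"ty":0,"tz":0.2,"wx":-0.8,"wy":0,"wz":0},{"gripper":-1,"tx":0,"ty":0.5,"tz":0.2,"wx":-0.66,"wy":0,"wz":0},{"gripper":-1,"tx":0,"ty":0.9,"tz":0.2,"wx":0,"wy":0,"wz":0},{"gripper":-1,"tx":0,"ty":0.9,"tz":0.2,"wx":0,"wy":0,"wz":0},{"gripper":-1,"tx":0,"ty":0.9,"tz":0.2,"wx":0,"wy":0,"wz":0},{"gripper":-1,"tx":0,"ty":0.9,"tz":0.2,"wx":0,"wy":0,"wz":0},{"gripper":-1,"tx":0,"ty":0.9,"tz":0.2,"wx":0,"wy":0,"wz":0}]'
python3 - <<'E'
from h import *
p,d=arm.snapshot("top");cv2.imwrite("pics/t6.png",cv2.resize(p[130:290,110:340],None,fx=3,fy=3,interpolation=cv2.INTER_CUBIC)[:,:,::-1])
delta([555.7,-142.8,62],92.7)
E
```

```text
clock: 11.4
eef_pos: [625.1, 154.0, 94.5]
eef_rot: [-0.701, 0.08, 0.704, 0.079]
force: [0.7, 0.6, -0.8]
width: 85.6
clock: 12.4
eef_pos: [566.3, -44.6, 164.6]
eef_rot: [0.707, 0.017, -0.707, 0.017]
force: [0.4, -0.4, -0.3]
width: 85.7
t 12.45 pos [564.8  -52.58 164.57] F [-1.68 -7.18 -0.14] w 85.2
shift [2.58 2.23 0.32] turn [-0.05  0.   -0.03]
tool axes in world
 [[-0.   -0.   -1.  ]
 [ 0.04 -1.    0.  ]
 [-1.   -0.04  0.  ]] yaw of tool y -87.73587620032666
```

View pics/t6.png

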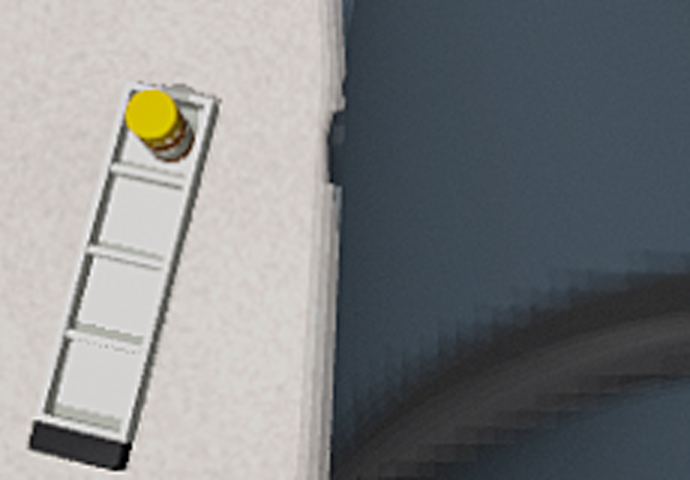

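The yellow jar stands upright in the far well. I'll check its offset from the tray in the top camera's own frame.

```bash
python3 - <<'E'
from caps import *
caps("top",77,"t7");delta([555.7,-142.8,62],92.7)
E
```

```text
yellow 224 px [159.88 167.97] circle [624.79 156.58] r 16.9 z 76.72611241263189
t 12.5 pos [565.43 -49.78 164.53] F [ 0.    0.45 -0.9 ] w 85.3
shift [2.57 2.31 0.33] turn [-0.06  0.   -0.03]
tool axes in world
 [[ 0.   -0.   -1.  ]
 [ 0.04 -1.    0.  ]
 [-1.   -0.04  0.  ]] yaw of tool y -87.76346912275434
```

Yellow is within 1 mm of its well centre. Blue is next.

```bash
python3 -m crank '[{"gripper":-1,"tx":0,"ty":0.5,"tz":0.1,"wx":-0.06,"wy":0,"wz":0},{"gripper":-1,"tx":0,"ty":0.8,"tz":0.1,"wx":0,"wy":0,"wz":0},{"gripper":-1,"tx":0,"ty":0.7,"tz":0.1,"wx":0,"wy":0,"wz":0},{"gripper":-1,"tx":0,"ty":0.3,"tz":0.03,"wx":0,"wy":0,"wz":0},{"gripper":-1,"tx":0.3,"ty":0,"tz":0,"wx":0,"wy":0,"wz":0},{"gripper":-1,"tx":0.3,"ty":0,"tz":0,"wx":0,"wy":0,"wz":0},{"gripper":-1,"tx":0.2,"ty":0,"tz":0,"wx":0,"wy":0,"wz":0},{"gripper":-1,"tx":0.1,"ty":0,"tz":0,"wx":0,"wy":0,"wz":0},{"gripper":-1,"tx":0,"ty":0,"tz":0,"wx":0,"wy":0,"wz":0},{"gripper":-1,"tx":0,"ty":0,"tz":0,"wx":0,"wy":0,"wz":0}]'
python3 - <<'E'
from caps import *
caps("wrist",82,"w8");delta([555.7,-142.8,62],92.7)
E
```

```text
clock: 13.5
eef_pos: [558.4, -135.1, 127.5]
eef_rot: [-0.707, -0.02, 0.707, -0.02]
force: [-0.9, -0.2, -0.5]
width: 85.3
blue 2657 px [270.24 229.4 ] circle [ 556.99 -142.87] r 17.1 z 81.21434144797698
red 3255 px [272.17 129.31] circle [ 611.71 -140.24] r 16.6 z 81.24931847658121
green 2486 px [274.74  18.53] circle [ 669.54 -137.77] r 16.7 z 81.23948860184149
t 13.55 pos [ 558.56 -135.29  127.72] F [ 0.01 -0.35  0.02] w 85.4
shift [1.64 0.18 0.08] turn [ 0.06 -0.   -0.  ]
tool axes in world
 [[ 0.    0.   -1.  ]
 [ 0.06 -1.    0.  ]
 [-1.   -0.06 -0.  ]] yaw of tool y -86.79945478155143
```

```bash
python3 -m crank '[{"gripper":-1,"tx":0,"ty":0.17,"tz":0.07,"wx":0.06,"wy":0,"wz":0},{"gripper":-1,"tx":0.3,"ty":0,"tz":0,"wx":0,"wy":0,"wz":0},{"gripper":-1,"tx":0.4,"ty":0,"tz":0,"wx":0,"wy":0,"wz":0},{"gripper":-1,"tx":0.4,"ty":0,"tz":0,"wx":0,"wy":0,"wz":0},{"gripper":-1,"tx":0.3,"ty":0,"tz":0,"wx":0,"wy":0,"wz":0},{"gripper":-1,"tx":0.24,"ty":0,"tz":0,"wx":0,"wy":0,"wz":0},{"gripper":-1,"tx":0,"ty":0,"tz":0,"wx":0,"wy":0,"wz":0},{"gripper":-1,"tx":0,"ty":0,"tz":0,"wx":0,"wy":0,"wz":0},{"gripper":-0.5,"tx":0,"ty":0,"tz":0,"wx":0,"wy":0,"wz":0},{"gripper":-0.2,"tx":0,"ty":0,"tz":0,"wx":0,"wy":0,"wz":0}]'
python3 -m crank '[{"gripper":0,"tx":0,"ty":0,"tz":0,"wx":0,"wy":0,"wz":0},{"gripper":0.1,"tx":0,"ty":0,"tz":0,"wx":0,"wy":0,"wz":0},{"gripper":0.2,"tx":0,"ty":0,"tz":0,"wx":0,"wy":0,"wz":0},{"gripper":1,"tx":0,"ty":0,"tz":0,"wx":0,"wy":0,"wz":0},{"gripper":1,"tx":0,"ty":0,"tz":0,"wx":0,"wy":0,"wz":0},{"gripper":1,"tx":0,"ty":0,"tz":0,"wx":0,"wy":0,"wz":0},{"gripper":1,"tx":0,"ty":0,"tz":0,"wx":0,"wy":0,"wz":0},{"gripper":1,"tx":0,"ty":0,"tz":0,"wx":0,"wy":0,"wz":0},{"gripper":1,"tx":0,"ty":0,"tz":0,"wx":0,"wy":0,"wz":0},{"gripper":1,"tx":0,"ty":0,"tz":0,"wx":0,"wy":0,"wz":0}]' 30
python3 - <<'E'
from h import *
delta([568.4,166.2,180],77.2)
E
```

```text
clock: 14.55
eef_pos: [556.3, -142.7, 62.6]
eef_rot: [0.707, 0.016, -0.706, 0.017]
force: [0.7, 0.3, 0.2]
width: 59.1
clock: 15.55
eef_pos: [556.0, -142.7, 62.2]
eef_rot: [0.707, 0.017, -0.707, 0.017]
force: [-2.2, -0.1, 5.3]
width: 33.0
t 15.55 pos [ 556.02 -142.69   62.17] F [-2.2  -0.11  5.3 ] w 33.0
shift [-2.95 -7.7  -0.67] turn [ 1.94 -0.   -0.  ]
tool axes in world
 [[ 0.   -0.   -1.  ]
 [ 0.05 -1.    0.  ]
 [-1.   -0.05 -0.  ]] yaw of tool y -87.31158786270852
```

```bash
python3 -m crank '[{"gripper":1,"tx":-0.1,"ty":0,"tz":0,"wx":0,"wy":0,"wz":0},{"gripper":1,"tx":-0.3,"ty":0,"tz":0,"wx":0,"wy":0,"wz":0},{"gripper":1,"tx":-0.5,"ty":0,"tz":0,"wx":0,"wy":0,"wz":0},{"gripper":1,"tx":-0.6,"ty":0,"tz":0,"wx":0,"wy":0,"wz":0},{"gripper":1,"tx":-0.6,"ty":0,"tz":0,"wx":0,"wy":0,"wz":0},{"gripper":1,"tx":-0.5,"ty":-0.1,"tz":0,"wx":0,"wy":0,"wz":0},{"gripper":1,"tx":-0.3,"ty":-0.3,"tz":0,"wx":0,"wy":0,"wz":0},{"gripper":1,"tx":-0.1,"ty":-0.5,"tz":-0.07,"wx":0,"wy":0,"wz":0},{"gripper":1,"tx":0,"ty":-0.7,"tz":-0.1,"wx":0,"wy":0,"wz":0},{"gripper":1,"tx":0,"ty":-0.8,"tz":-0.1,"wx":0,"wy":0,"wz":0}]'
python3 -m crank '[{"gripper":1,"tx":0,"ty":-0.9,"tz":-0.1,"wx":0,"wy":0,"wz":0},{"gripper":1,"tx":0,"ty":-0.9,"tz":-0.1,"wx":0,"wy":0,"wz":0},{"gripper":1,"tx":0,"ty":-0.9,"tz":-0.1,"wx":0,"wy":0,"wz":0},{"gripper":1,"tx":0,"ty":-0.9,"tz":-0.1,"wx":0,"wy":0,"wz":0},{"gripper":1,"tx":0,"ty":-0.8,"tz":0,"wx":0,"wy":0,"wz":0},{"gripper":1,"tx":0,"ty":-0.6,"tz":0,"wx":0.2,"wy":0,"wz":0},{"gripper":1,"tx":0,"ty":-0.3,"tz":0,"wx":0.5,"wy":0,"wz":0},{"gripper":1,"tx":0,"ty":0,"tz":0,"wx":0.6,"wy":0,"wz":0},{"gripper":1,"tx":0,"ty":0,"tz":0,"wx":0.45,"wy":0,"wz":0},{"gripper":1,"tx":0,"ty":0,"tz":0,"wx":0.2,"wy":0,"wz":0}]'
python3 - <<'E'
from h import *
delta([568.4,166.2,57.5],77.2)
E
```

```text
clock: 16.55
eef_pos: [561.9, -45.1, 182.3]
eef_rot: [0.707, 0.016, -0.707, 0.016]
force: [0.5, 0.9, -0.8]
width: 32.8
clock: 17.55
eef_pos: [567.7, 167.4, 181.9]
eef_rot: [-0.702, 0.08, 0.703, 0.08]
force: [-0.5, -0.9, -1.1]
width: 33.3
t 17.55 pos [567.74 167.37 181.86] F [-0.45 -0.9  -1.14] w 33.3
shift [ 3.11  0.02 -0.02] turn [-0.02  0.01 -0.  ]
tool axes in world
 [[-0.    0.   -1.  ]
 [-0.22 -0.97  0.  ]
 [-0.97  0.22  0.  ]] yaw of tool y -102.95013544496068
```

```bash
python3 -m crank '[{"gripper":1,"tx":0.2,"ty":0.02,"tz":-0.02,"wx":0,"wy":0,"wz":0},{"gripper":1,"tx":0.4,"ty":0,"tz":0,"wx":0,"wy":0,"wz":0},{"gripper":1,"tx":0.5,"ty":0,"tz":0,"wx":0,"wy":0,"wz":0},{"gripper":1,"tx":0.5,"ty":0,"tz":0,"wx":0,"wy":0,"wz":0},{"gripper":1,"tx":0.5,"ty":0,"tz":0,"wx":0,"wy":0,"wz":0},{"gripper":1,"tx":0.4,"ty":0,"tz":0,"wx":0,"wy":0,"wz":0},{"gripper":1,"tx":0.25,"ty":0,"tz":0,"wx":0,"wy":0,"wz":0},{"gripper":1,"tx":0.15,"ty":0,"tz":0,"wx":0,"wy":0,"wz":0},{"gripper":1,"tx":0.1,"ty":0,"tz":0,"wx":0,"wy":0,"wz":0},{"gripper":1,"tx":0.05,"ty":0,"tz":0,"wx":0,"wy":0,"wz":0}]'
python3 -m crank '[{"gripper":1,"tx":0,"ty":0,"tz":0,"wx":0,"wy":0,"wz":0},{"gripper":1,"tx":0,"ty":0,"tz":0,"wx":0,"wy":0,"wz":0},{"gripper":1,"tx":0,"ty":0,"tz":0,"wx":0,"wy":0,"wz":0},{"gripper":1,"tx":0,"ty":0,"tz":0,"wx":0,"wy":0,"wz":0},{"gripper":1,"tx":0,"ty":0,"tz":0,"wx":0,"wy":0,"wz":0},{"gripper":1,"tx":0,"ty":0,"tz":0,"wx":0,"wy":0,"wz":0},{"gripper":1,"tx":0,"ty":0,"tz":0,"wx":0,"wy":0,"wz":0},{"gripper":1,"tx":0,"ty":0,"tz":0,"wx":0,"wy":0,"wz":0},{"gripper":1,"tx":0,"ty":0,"tz":0,"wx":0,"wy":0,"wz":0},{"gripper":1,"tx":0,"ty":0,"tz":0,"wx":0,"wy":0,"wz":0}]'
```

```text
clock: 18.55
eef_pos: [569.3, 165.5, 60.0]
eef_rot: [0.703, -0.079, -0.703, -0.079]
force: [-0.1, 0.1, -0.8]
width: 32.9
clock: 19.55
eef_pos: [569.1, 165.4, 59.9]
eef_rot: [-0.703, 0.079, 0.703, 0.079]
force: [0.4, -0.2, -0.9]
width: 33.2
```

Lower another 2.5 mm, release, raise and return toward red.

```bash
python3 -m crank '[{"gripper":1,"tx":0.04,"ty":0,"tz":0,"wx":0,"wy":0,"wz":0},{"gripper":1,"tx":0.025,"ty":0,"tz":0,"wx":0,"wy":0,"wz":0},{"gripper":1,"tx":0,"ty":0,"tz":0,"wx":0,"wy":0,"wz":0},{"gripper":0.1,"tx":0,"ty":0,"tz":0,"wx":0,"wy":0,"wz":0},{"gripper":-0.1,"tx":0,"ty":0,"tz":0,"wx":0,"wy":0,"wz":0},{"gripper":-0.4,"tx":0,"ty":0,"tz":0,"wx":0,"wy":0,"wz":0},{"gripper":-0.7,"tx":0,"ty":0,"tz":0,"wx":0,"wy":0,"wz":0},{"gripper":-1,"tx":0,"ty":0,"tz":0,"wx":0,"wy":0,"wz":0},{"gripper":-1,"tx":0,"ty":0,"tz":0,"wx":0,"wy":0,"wz":0},{"gripper":-1,"tx":-0.3,"ty":0,"tz":0,"wx":0,"wy":0,"wz":0}]'
python3 -m crank '[{"gripper":-1,"tx":-0.7,"ty":0,"tz":0,"wx":0,"wy":0,"wz":0},{"gripper":-1,"tx":-0.7,"ty":0,"tz":0,"wx":0,"wy":0,"wz":0},{"gripper":-1,"tx":-0.7,"ty":0,"tz":0,"wx":-0.5,"wy":0,"wz":0},{"gripper":-1,"tx":-0.4,"ty":0,"tz":-0.1,"wx":-0.8,"wy":0,"wz":0},{"gripper":-1,"tx":0,"ty":0.5,"tz":-0.2,"wx":-0.65,"wy":0,"wz":0},{"gripper":-1,"tx":0,"ty":0.9,"tz":-0.2,"wx":0,"wy":0,"wz":0},{"gripper":-1,"tx":0,"ty":0.9,"tz":-0.2,"wx":0,"wy":0,"wz":0},{"gripper":-1,"tx":0,"ty":0.9,"tz":-0.2,"wx":0,"wy":0,"wz":0},{"gripper":-1,"tx":0,"ty":0.9,"tz":-0.2,"wx":0,"wy":0,"wz":0},{"gripper":-1,"tx":0,"ty":0.9,"tz":-0.2,"wx":0,"wy":0,"wz":0}]'
python3 - <<'E'
from caps import *
caps("top",77,"t9");delta([611.2,-140,62],92.7)
E
```

```text
clock: 20.55
eef_pos: [568.2, 165.2, 68.5]
eef_rot: [-0.702, 0.08, 0.703, 0.079]
force: [0.2, -0.1, -0.4]
width: 85.6
clock: 21.55
eef_pos: [628.8, -35.0, 170.4]
eef_rot: [0.707, 0.017, -0.707, 0.017]
force: [-0.3, 0.2, 0.9]
width: 85.3
yellow 221 px [159.86 167.95] circle [624.71 156.81] r 16.9 z 76.9151294727186
blue 219 px [152.66 196.61] circle [567.92 167.58] r 16.5 z 77.14791442114586
t 21.6 pos [629.93 -43.61 170.35] F [ 1.14 -6.95  0.85] w 85.2
shift [2.72 2.37 0.57] turn [-0.05 -0.01 -0.04]
tool axes in world
 [[ 0.   -0.01 -1.  ]
 [ 0.04 -1.    0.01]
 [-1.   -0.04 -0.  ]] yaw of tool y -87.73408279977397
```

```bash
python3 -m crank '[{"gripper":-1,"tx":0,"ty":0.6,"tz":0.1,"wx":0,"wy":0,"wz":0},{"gripper":-1,"tx":0,"ty":0.8,"tz":0.2,"wx":0,"wy":0,"wz":0},{"gripper":-1,"tx":0,"ty":0.7,"tz":0.1,"wx":0,"wy":0,"wz":0},{"gripper":-1,"tx":0,"ty":0.4,"tz":0.1,"wx":0,"wy":0,"wz":0},{"gripper":-1,"tx":0.4,"ty":0.05,"tz":0,"wx":0,"wy":0,"wz":0},{"gripper":-1,"tx":0.4,"ty":0,"tz":0,"wx":0,"wy":0,"wz":0},{"gripper":-1,"tx":0.2,"ty":0,"tz":0,"wx":0,"wy":0,"wz":0},{"gripper":-1,"tx":0.1,"ty":0,"tz":0,"wx":0,"wy":0,"wz":0},{"gripper":-1,"tx":0,"ty":0,"tz":0,"wx":0,"wy":0,"wz":0},{"gripper":-1,"tx":0,"ty":0,"tz":0,"wx":0,"wy":0,"wz":0}]'
python3 - <<'E'
from caps import *
caps("wrist",82,"w10");delta([611.2,-140,62],92.7)
E
```

```text
clock: 22.6
eef_pos: [613.8, -136.0, 125.9]
eef_rot: [0.707, 0.017, -0.707, 0.017]
force: [-0.5, -0.3, 0.6]
width: 85.6
red 2698 px [263.8  229.23] circle [ 612.99 -140.25] r 17.2 z 81.19805354473196
green 3362 px [265.01 121.43] circle [ 670.95 -137.74] r 16.7 z 81.26400533163562
t 22.65 pos [ 613.84 -136.12  126.  ] F [-0.08 -0.89 -0.3 ] w 85.7
shift [1.6  0.09 0.07] turn [ 0.   -0.01 -0.  ]
tool axes in world
 [[ 0.   -0.   -1.  ]
 [ 0.05 -1.    0.  ]
 [-1.   -0.05 -0.  ]] yaw of tool y -87.29144827537309
```

Target is (612,−139.8): ty≈0.09, tz≈0.05.

```bash
python3 -m crank '[{"gripper":-1,"tx":0,"ty":0.09,"tz":0.05,"wx":0,"wy":0,"wz":0},{"gripper":-1,"tx":0.3,"ty":0,"tz":0,"wx":0,"wy":0,"wz":0},{"gripper":-1,"tx":0.4,"ty":0,"tz":0,"wx":0,"wy":0,"wz":0},{"gripper":-1,"tx":0.4,"ty":0,"tz":0,"wx":0,"wy":0,"wz":0},{"gripper":-1,"tx":0.3,"ty":0,"tz":0,"wx":0,"wy":0,"wz":0},{"gripper":-1,"tx":0.2,"ty":0,"tz":0,"wx":0,"wy":0,"wz":0},{"gripper":-1,"tx":0,"ty":0,"tz":0,"wx":0,"wy":0,"wz":0},{"gripper":-1,"tx":0,"ty":0,"tz":0,"wx":0,"wy":0,"wz":0},{"gripper":-0.5,"tx":0,"ty":0,"tz":0,"wx":0,"wy":0,"wz":0},{"gripper":-0.2,"tx":0,"ty":0,"tz":0,"wx":0,"wy":0,"wz":0}]'
python3 -m crank '[{"gripper":0,"tx":0,"ty":0,"tz":0,"wx":0,"wy":0,"wz":0},{"gripper":0.1,"tx":0,"ty":0,"tz":0,"wx":0,"wy":0,"wz":0},{"gripper":0.2,"tx":0,"ty":0,"tz":0,"wx":0,"wy":0,"wz":0},{"gripper":1,"tx":0,"ty":0,"tz":0,"wx":0,"wy":0,"wz":0},{"gripper":1,"tx":0,"ty":0,"tz":0,"wx":0,"wy":0,"wz":0},{"gripper":1,"tx":0,"ty":0,"tz":0,"wx":0,"wy":0,"wz":0},{"gripper":1,"tx":0,"ty":0,"tz":0,"wx":0,"wy":0,"wz":0},{"gripper":1,"tx":0,"ty":0,"tz":0,"wx":0,"wy":0,"wz":0},{"gripper":1,"tx":0,"ty":0,"tz":0,"wx":0,"wy":0,"wz":0},{"gripper":1,"tx":0,"ty":0,"tz":0,"wx":0,"wy":0,"wz":0}]' 30
python3 - <<'E'
from h import *
delta([511.9,179.5,180],77.2)
E
```

```text
clock: 23.65
eef_pos: [612.0, -140.1, 62.0]
eef_rot: [0.707, 0.017, -0.707, 0.017]
force: [-0.5, 0.3, 0.4]
width: 59.0
clock: 24.65
eef_pos: [611.7, -140.0, 61.5]
eef_rot: [0.707, 0.017, -0.707, 0.017]
force: [-1.2, 1.1, 4.9]
width: 32.9
t 24.65 pos [ 611.7  -139.99   61.54] F [-1.2   1.13  4.94] w 32.9
shift [-2.96 -8.1   2.12] turn [ 1.94 -0.   -0.  ]
tool axes in world
 [[ 0.   -0.   -1.  ]
 [ 0.05 -1.    0.  ]
 [-1.   -0.05 -0.  ]] yaw of tool y -87.30675952415564
```

```bash
python3 -m crank '[{"gripper":1,"tx":-0.1,"ty":0,"tz":0,"wx":0,"wy":0,"wz":0},{"gripper":1,"tx":-0.3,"ty":0,"tz":0,"wx":0,"wy":0,"wz":0},{"gripper":1,"tx":-0.5,"ty":0,"tz":0,"wx":0,"wy":0,"wz":0},{"gripper":1,"tx":-0.6,"ty":0,"tz":0,"wx":0,"wy":0,"wz":0},{"gripper":1,"tx":-0.6,"ty":0,"tz":0,"wx":0,"wy":0,"wz":0},{"gripper":1,"tx":-0.5,"ty":-0.1,"tz":0,"wx":0,"wy":0,"wz":0},{"gripper":1,"tx":-0.3,"ty":-0.3,"tz":0.1,"wx":0,"wy":0,"wz":0},{"gripper":1,"tx":-0.1,"ty":-0.6,"tz":0.2,"wx":0,"wy":0,"wz":0},{"gripper":1,"tx":0,"ty":-0.8,"tz":0.2,"wx":0,"wy":0,"wz":0},{"gripper":1,"tx":0,"ty":-0.9,"tz":0.2,"wx":0,"wy":0,"wz":0}]'
python3 -m crank '[{"gripper":1,"tx":0,"ty":-0.9,"tz":0.3,"wx":0,"wy":0,"wz":0},{"gripper":1,"tx":0,"ty":-0.9,"tz":0.3,"wx":0,"wy":0,"wz":0},{"gripper":1,"tx":0,"ty":-0.9,"tz":0.3,"wx":0,"wy":0,"wz":0},{"gripper":1,"tx":0,"ty":-0.9,"tz":0.3,"wx":0,"wy":0,"wz":0},{"gripper":1,"tx":0,"ty":-0.8,"tz":0.2,"wx":0,"wy":0,"wz":0},{"gripper":1,"tx":0,"ty":-0.6,"tz":0,"wx":0.2,"wy":0,"wz":0},{"gripper":1,"tx":0,"ty":-0.35,"tz":0,"wx":0.5,"wy":0,"wz":0},{"gripper":1,"tx":0,"ty":-0.1,"tz":0,"wx":0.6,"wy":0,"wz":0},{"gripper":1,"tx":0,"ty":0,"tz":0,"wx":0.45,"wy":0,"wz":0},{"gripper":1,"tx":0,"ty":0,"tz":0,"wx":0.2,"wy":0,"wz":0}]'
python3 - <<'E'
from h import *
delta([511.9,180,57],77.2)
E
```

```text
clock: 25.65
eef_pos: [577.5, -32.4, 181.6]
eef_rot: [-0.707, -0.016, 0.707, -0.016]
force: [1.0, 1.4, -0.8]
width: 33.4
clock: 26.65
eef_pos: [512.2, 182.5, 181.3]
eef_rot: [-0.702, 0.08, 0.703, 0.08]
force: [0.2, -0.3, -1.2]
width: 33.1
t 26.65 pos [512.18 182.5  181.31] F [ 0.21 -0.31 -1.17] w 33.1
shift [ 3.11  0.06 -0.01] turn [-0.02  0.   -0.  ]
tool axes in world
 [[-0.   -0.   -1.  ]
 [-0.22 -0.97  0.  ]
 [-0.97  0.22  0.  ]] yaw of tool y -102.94389761797052
```

```bash
python3 -m crank '[{"gripper":1,"tx":0.2,"ty":0.03,"tz":-0.02,"wx":0,"wy":0,"wz":0},{"gripper":1,"tx":0.4,"ty":0,"tz":0,"wx":0,"wy":0,"wz":0},{"gripper":1,"tx":0.5,"ty":0,"tz":0,"wx":0,"wy":0,"wz":0},{"gripper":1,"tx":0.5,"ty":0,"tz":0,"wx":0,"wy":0,"wz":0},{"gripper":1,"tx":0.5,"ty":0,"tz":0,"wx":0,"wy":0,"wz":0},{"gripper":1,"tx":0.4,"ty":0,"tz":0,"wx":0,"wy":0,"wz":0},{"gripper":1,"tx":0.25,"ty":0,"tz":0,"wx":0,"wy":0,"wz":0},{"gripper":1,"tx":0.15,"ty":0,"tz":0,"wx":0,"wy":0,"wz":0},{"gripper":1,"tx":0.1,"ty":0,"tz":0,"wx":0,"wy":0,"wz":0},{"gripper":1,"tx":0.05,"ty":0,"tz":0,"wx":0,"wy":0,"wz":0}]'
```

```text
clock: 27.65
eef_pos: [513.8, 180.4, 59.3]
eef_rot: [0.703, -0.079, -0.703, -0.079]
force: [0.1, 0.4, -1.0]
width: 33.3
```

```bash
python3 -m crank '[{"gripper":1,"tx":0.04,"ty":0,"tz":0,"wx":0,"wy":0,"wz":0},{"gripper":1,"tx":0.025,"ty":0,"tz":0,"wx":0,"wy":0,"wz":0},{"gripper":1,"tx":0,"ty":0,"tz":0,"wx":0,"wy":0,"wz":0},{"gripper":0.1,"tx":0,"ty":0,"tz":0,"wx":0,"wy":0,"wz":0},{"gripper":-0.1,"tx":0,"ty":0,"tz":0,"wx":0,"wy":0,"wz":0},{"gripper":-0.4,"tx":0,"ty":0,"tz":0,"wx":0,"wy":0,"wz":0},{"gripper":-0.7,"tx":0,"ty":0,"tz":0,"wx":0,"wy":0,"wz":0},{"gripper":-1,"tx":0,"ty":0,"tz":0,"wx":0,"wy":0,"wz":0},{"gripper":-1,"tx":0,"ty":0,"tz":0,"wx":0,"wy":0,"wz":0},{"gripper":-1,"tx":-0.3,"ty":0,"tz":0,"wx":0,"wy":0,"wz":0}]'
python3 -m crank '[{"gripper":-1,"tx":-0.7,"ty":0,"tz":0,"wx":0,"wy":0,"wz":0},{"gripper":-1,"tx":-0.7,"ty":0,"tz":0,"wx":0,"wy":0,"wz":0},{"gripper":-1,"tx":-0.7,"ty":0,"tz":0,"wx":-0.5,"wy":0,"wz":0},{"gripper":-1,"tx":-0.4,"ty":0,"tz":0,"wx":-0.8,"wy":0,"wz":0},{"gripper":-1,"tx":0,"ty":0.5,"tz":-0.2,"wx":-0.65,"wy":0,"wz":0},{"gripper":-1,"tx":0,"ty":0.8,"tz":-0.4,"wx":0,"wy":0,"wz":0},{"gripper":-1,"tx":0,"ty":0.9,"tz":-0.4,"wx":0,"wy":0,"wz":0},{"gripper":-1,"tx":0,"ty":0.9,"tz":-0.4,"wx":0,"wy":0,"wz":0},{"gripper":-1,"tx":0,"ty":0.9,"tz":-0.4,"wx":0,"wy":0,"wz":0},{"gripper":-1,"tx":0,"ty":0.8,"tz":-0.4,"wx":0,"wy":0,"wz":0}]'
python3 -m crank '[{"gripper":-1,"tx":0,"ty":0.8,"tz":-0.4,"wx":0,"wy":0,"wz":0},{"gripper":-1,"tx":0,"ty":0.8,"tz":-0.4,"wx":0,"wy":0,"wz":0},{"gripper":-1,"tx":0,"ty":0.8,"tz":-0.4,"wx":0,"wy":0,"wz":0},{"gripper":-1,"tx":0,"ty":0.5,"tz":-0.2,"wx":0,"wy":0,"wz":0},{"gripper":-1,"tx":0,"ty":0.3,"tz":0,"wx":0,"wy":0,"wz":0},{"gripper":-1,"tx":0,"ty":0.1,"tz":0,"wx":0,"wy":0,"wz":0},{"gripper":-1,"tx":0.2,"ty":0,"tz":0,"wx":0,"wy":0,"wz":0},{"gripper":-1,"tx":0.3,"ty":0,"tz":0,"wx":0,"wy":0,"wz":0},{"gripper":-1,"tx":0,"ty":0,"tz":0,"wx":0,"wy":0,"wz":0},{"gripper":-1,"tx":0,"ty":0,"tz":0,"wx":0,"wy":0,"wz":0}]'
python3 - <<'E'
from caps import *
caps("top",77,"t11");print("wrist");caps("wrist",82,"w11");delta([670,-137.3,62],92.7)
E
```

```text
clock: 28.65
eef_pos: [512.8, 180.1, 68.0]
eef_rot: [-0.702, 0.08, 0.703, 0.079]
force: [-0.5, 0.2, 0.5]
width: 85.5
clock: 29.65
eef_pos: [609.3, -10.3, 169.8]
eef_rot: [0.707, 0.016, -0.707, 0.016]
force: [0.2, 0.1, -0.1]
width: 85.4
clock: 30.65
eef_pos: [670.5, -136.0, 148.0]
eef_rot: [-0.706, -0.017, 0.707, -0.017]
force: [-0.3, -0.4, -0.0]
width: 85.3
yellow 224 px [159.92 167.95] circle [625.07 155.78] r 17.0 z 76.78695792192673
blue 218 px [152.56 196.61] circle [567.92 167.58] r 16.5 z 77.07602482537891
red 251 px [143.43 225.35] circle [513.53 182.37] r 17.3 z 77.06425553319707
green 144 px [309.78 145.99] circle [ 670.25 -135.  ] r 17.4 z 80.6781519885588
wrist
green 2193 px [258.52 211.94] circle [ 671.91 -137.46] r 17.0 z 81.17245932667464
t 30.75 pos [ 671.01 -136.6   148.83] F [-0.07 -0.58 -0.17] w 85.6
shift [2.17 0.02 0.03] turn [ 0. -0.  0.]
tool axes in world
 [[ 0.    0.   -1.  ]
 [ 0.05 -1.   -0.  ]
 [-1.   -0.05 -0.  ]] yaw of tool y -87.26117094306814
```

```bash
python3 -m crank '[{"gripper":-1,"tx":0.3,"ty":0.02,"tz":0,"wx":0,"wy":0,"wz":0},{"gripper":-1,"tx":0.4,"ty":0,"tz":0,"wx":0,"wy":0,"wz":0},{"gripper":-1,"tx":0.4,"ty":0,"tz":0,"wx":0,"wy":0,"wz":0},{"gripper":-1,"tx":0.4,"ty":0,"tz":0,"wx":0,"wy":0,"wz":0},{"gripper":-1,"tx":0.4,"ty":0,"tz":0,"wx":0,"wy":0,"wz":0},{"gripper":-1,"tx":0.25,"ty":0,"tz":0,"wx":0,"wy":0,"wz":0},{"gripper":-1,"tx":0,"ty":0,"tz":0,"wx":0,"wy":0,"wz":0},{"gripper":-1,"tx":0,"ty":0,"tz":0,"wx":0,"wy":0,"wz":0},{"gripper":-0.5,"tx":0,"ty":0,"tz":0,"wx":0,"wy":0,"wz":0},{"gripper":-0.2,"tx":0,"ty":0,"tz":0,"wx":0,"wy":0,"wz":0}]'
python3 -m crank '[{"gripper":0,"tx":0,"ty":0,"tz":0,"wx":0,"wy":0,"wz":0},{"gripper":0.1,"tx":0,"ty":0,"tz":0,"wx":0,"wy":0,"wz":0},{"gripper":0.2,"tx":0,"ty":0,"tz":0,"wx":0,"wy":0,"wz":0},{"gripper":1,"tx":0,"ty":0,"tz":0,"wx":0,"wy":0,"wz":0},{"gripper":1,"tx":0,"ty":0,"tz":0,"wx":0,"wy":0,"wz":0},{"gripper":1,"tx":0,"ty":0,"tz":0,"wx":0,"wy":0,"wz":0},{"gripper":1,"tx":0,"ty":0,"tz":0,"wx":0,"wy":0,"wz":0},{"gripper":1,"tx":0,"ty":0,"tz":0,"wx":0,"wy":0,"wz":0},{"gripper":1,"tx":0,"ty":0,"tz":0,"wx":0,"wy":0,"wz":0},{"gripper":1,"tx":0,"ty":0,"tz":0,"wx":0,"wy":0,"wz":0}]' 30
python3 - <<'E'
from h import *
delta([455.3,192.5,180],77.2)
E
```

```text
clock: 31.75
eef_pos: [671.4, -138.1, 63.6]
eef_rot: [0.707, 0.017, -0.706, 0.017]
force: [-0.5, -1.0, -0.1]
width: 58.6
clock: 32.75
eef_pos: [671.1, -137.9, 63.0]
eef_rot: [0.707, 0.017, -0.707, 0.017]
force: [-0.6, 1.7, 5.4]
width: 33.4
t 32.75 pos [ 671.08 -137.86   62.97] F [-0.63  1.66  5.44] w 33.4
shift [-2.93 -8.5   5.  ] turn [ 1.94 -0.    0.  ]
tool axes in world
 [[ 0.    0.   -1.  ]
 [ 0.05 -1.   -0.  ]
 [-1.   -0.05 -0.  ]] yaw of tool y -87.29981349002203
```

```bash
python3 -m crank '[{"gripper":1,"tx":-0.1,"ty":0,"tz":0,"wx":0,"wy":0,"wz":0},{"gripper":1,"tx":-0.3,"ty":0,"tz":0,"wx":0,"wy":0,"wz":0},{"gripper":1,"tx":-0.5,"ty":0,"tz":0,"wx":0,"wy":0,"wz":0},{"gripper":1,"tx":-0.6,"ty":0,"tz":0,"wx":0,"wy":0,"wz":0},{"gripper":1,"tx":-0.6,"ty":0,"tz":0,"wx":0,"wy":0,"wz":0},{"gripper":1,"tx":-0.5,"ty":-0.1,"tz":0,"wx":0,"wy":0,"wz":0},{"gripper":1,"tx":-0.3,"ty":-0.3,"tz":0.2,"wx":0,"wy":0,"wz":0},{"gripper":1,"tx":-0.1,"ty":-0.5,"tz":0.4,"wx":0,"wy":0,"wz":0},{"gripper":1,"tx":0,"ty":-0.8,"tz":0.5,"wx":0,"wy":0,"wz":0},{"gripper":1,"tx":0,"ty":-0.8,"tz":0.5,"wx":0,"wy":0,"wz":0}]'
python3 -m crank '[{"gripper":1,"tx":0,"ty":-0.8,"tz":0.5,"wx":0,"wy":0,"wz":0},{"gripper":1,"tx":0,"ty":-0.8,"tz":0.5,"wx":0,"wy":0,"wz":0},{"gripper":1,"tx":0,"ty":-0.8,"tz":0.5,"wx":0,"wy":0,"wz":0},{"gripper":1,"tx":0,"ty":-0.8,"tz":0.5,"wx":0,"wy":0,"wz":0},{"gripper":1,"tx":0,"ty":-0.8,"tz":0.5,"wx":0,"wy":0,"wz":0},{"gripper":1,"tx":0,"ty":-0.8,"tz":0.5,"wx":0,"wy":0,"wz":0},{"gripper":1,"tx":0,"ty":-0.6,"tz":0.3,"wx":0,"wy":0,"wz":0},{"gripper":1,"tx":0,"ty":-0.4,"tz":0.1,"wx":0,"wy":0,"wz":0},{"gripper":1,"tx":0,"ty":-0.2,"tz":0,"wx":0.2,"wy":0,"wz":0},{"gripper":1,"tx":0,"ty":0,"tz":0,"wx":0.2,"wy":0,"wz":0}]'
python3 -m crank '[{"gripper":1,"tx":0,"ty":0,"tz":0,"wx":0.5,"wy":0,"wz":0},{"gripper":1,"tx":0,"ty":0,"tz":0,"wx":0.5,"wy":0,"wz":0},{"gripper":1,"tx":0,"ty":0,"tz":0,"wx":0.4,"wy":0,"wz":0},{"gripper":1,"tx":0,"ty":0,"tz":0,"wx":0.14,"wy":0,"wz":0},{"gripper":1,"tx":0,"ty":0,"tz":0,"wx":0,"wy":0,"wz":0},{"gripper":1,"tx":0,"ty":0,"tz":0,"wx":0,"wy":0,"wz":0},{"gripper":1,"tx":0,"ty":0,"tz":0,"wx":0,"wy":0,"wz":0},{"gripper":1,"tx":0,"ty":0,"tz":0,"wx":0,"wy":0,"wz":0},{"gripper":1,"tx":0,"ty":0,"tz":0,"wx":0,"wy":0,"wz":0},{"gripper":1,"tx":0,"ty":0,"tz":0,"wx":0,"wy":0,"wz":0}]'
python3 - <<'E'
from h import *
delta([455.3,192.5,58],77.2)
E
```

```text
clock: 33.75
eef_pos: [600.6, -39.9, 182.9]
eef_rot: [-0.707, -0.016, 0.707, -0.016]
force: [0.2, 0.2, -0.7]
width: 33.5
clock: 34.75
eef_pos: [453.9, 193.7, 182.9]
eef_rot: [-0.707, 0.002, 0.707, 0.003]
force: [0.1, -0.6, -0.1]
width: 33.6
clock: 35.75
eef_pos: [455.2, 192.2, 182.7]
eef_rot: [-0.703, 0.079, 0.703, 0.079]
force: [-0.2, 0.6, -0.8]
width: 33.4
t 35.75 pos [455.19 192.19 182.69] F [-0.25  0.61 -0.84] w 33.4
shift [ 3.12 -0.01 -0.  ] turn [-0.  0.  0.]
tool axes in world
 [[-0.    0.   -1.  ]
 [-0.22 -0.98 -0.  ]
 [-0.98  0.22  0.  ]] yaw of tool y -102.82003362949193
```

```bash
python3 -m crank '[{"gripper":1,"tx":0.2,"ty":0,"tz":0,"wx":0,"wy":0,"wz":0},{"gripper":1,"tx":0.4,"ty":0,"tz":0,"wx":0,"wy":0,"wz":0},{"gripper":1,"tx":0.5,"ty":0,"tz":0,"wx":0,"wy":0,"wz":0},{"gripper":1,"tx":0.5,"ty":0,"tz":0,"wx":0,"wy":0,"wz":0},{"gripper":1,"tx":0.5,"ty":0,"tz":0,"wx":0,"wy":0,"wz":0},{"gripper":1,"tx":0.4,"ty":0,"tz":0,"wx":0,"wy":0,"wz":0},{"gripper":1,"tx":0.25,"ty":0,"tz":0,"wx":0,"wy":0,"wz":0},{"gripper":1,"tx":0.15,"ty":0,"tz":0,"wx":0,"wy":0,"wz":0},{"gripper":1,"tx":0.1,"ty":0,"tz":0,"wx":0,"wy":0,"wz":0},{"gripper":1,"tx":0.05,"ty":0,"tz":0,"wx":0,"wy":0,"wz":0}]'
```

```text
clock: 36.75
eef_pos: [455.3, 192.3, 60.7]
eef_rot: [0.703, -0.079, -0.703, -0.079]
force: [0.3, 0.1, -0.8]
width: 33.3
```

```bash
python3 -m crank '[{"gripper":1,"tx":0.04,"ty":0,"tz":0,"wx":0,"wy":0,"wz":0},{"gripper":1,"tx":0.025,"ty":0,"tz":0,"wx":0,"wy":0,"wz":0},{"gripper":1,"tx":0,"ty":0,"tz":0,"wx":0,"wy":0,"wz":0},{"gripper":0.1,"tx":0,"ty":0,"tz":0,"wx":0,"wy":0,"wz":0},{"gripper":-0.1,"tx":0,"ty":0,"tz":0,"wx":0,"wy":0,"wz":0},{"gripper":-0.4,"tx":0,"ty":0,"tz":0,"wx":0,"wy":0,"wz":0},{"gripper":-0.7,"tx":0,"ty":0,"tz":0,"wx":0,"wy":0,"wz":0},{"gripper":-1,"tx":0,"ty":0,"tz":0,"wx":0,"wy":0,"wz":0},{"gripper":-1,"tx":0,"ty":0,"tz":0,"wx":0,"wy":0,"wz":0},{"gripper":-1,"tx":-0.3,"ty":0,"tz":0,"wx":0,"wy":0,"wz":0}]'
python3 -m crank '[{"gripper":-1,"tx":-0.7,"ty":0,"tz":0,"wx":0,"wy":0,"wz":0},{"gripper":-1,"tx":-0.7,"ty":0,"tz":0,"wx":0,"wy":0,"wz":0},{"gripper":-1,"tx":-0.7,"ty":0,"tz":0,"wx":0,"wy":0,"wz":0},{"gripper":-1,"tx":-0.4,"ty":0,"tz":0,"wx":0,"wy":0,"wz":0},{"gripper":-1,"tx":0,"ty":0.5,"tz":-0.1,"wx":0,"wy":0,"wz":0},{"gripper":-1,"tx":0,"ty":0.8,"tz":-0.2,"wx":0,"wy":0,"wz":0},{"gripper":-1,"tx":0,"ty":0.8,"tz":-0.2,"wx":0,"wy":0,"wz":0},{"gripper":-1,"tx":0,"ty":0.8,"tz":-0.2,"wx":0,"wy":0,"wz":0},{"gripper":-1,"tx":0,"ty":0.8,"tz":-0.2,"wx":0,"wy":0,"wz":0},{"gripper":-1,"tx":0,"ty":0.4,"tz":-0.1,"wx":0,"wy":0,"wz":0}]'
python3 -m crank '[{"gripper":-1,"tx":0,"ty":0.8,"tz":0,"wx":0,"wy":0,"wz":0},{"gripper":-1,"tx":0,"ty":0.8,"tz":0,"wx":0,"wy":0,"wz":0},{"gripper":-1,"tx":0,"ty":0.4,"tz":0,"wx":0,"wy":0,"wz":0},{"gripper":-1,"tx":0,"ty":0,"tz":0,"wx":0,"wy":0,"wz":0},{"gripper":-1,"tx":0,"ty":0,"tz":0,"wx":0,"wy":0,"wz":0},{"gripper":-1,"tx":0,"ty":0,"tz":0,"wx":0,"wy":0,"wz":0},{"gripper":-1,"tx":0,"ty":0,"tz":0,"wx":0,"wy":0,"wz":0},{"gripper":-1,"tx":0,"ty":0,"tz":0,"wx":0,"wy":0,"wz":0},{"gripper":-1,"tx":0,"ty":0,"tz":0,"wx":0,"wy":0,"wz":0},{"gripper":-1,"tx":0,"ty":0,"tz":0,"wx":0,"wy":0,"wz":0}]'
python3 - <<'E'
from caps import *
caps("top",77,"t12")
a=np.deg2rad(-12.7)
for x in(87,29,-29,-87):print(x,540.2+x*np.cos(a),176.5+x*np.sin(a))
p,d=arm.snapshot("side");t=cv2.imread("pics/t12.png")
r=lambda q:cv2.resize(q,(400,480),interpolation=cv2.INTER_CUBIC)
cv2.imwrite("pics/f12.png",np.hstack([r(t[140:296,105:235]),r(p[80:190,180:310][:,:,::-1])]))
E
```

```text
clock: 37.75
eef_pos: [454.4, 191.9, 69.5]
eef_rot: [-0.702, 0.079, 0.703, 0.078]
force: [-0.5, -0.4, 0.3]
width: 85.2
clock: 38.75
eef_pos: [457.4, 20.4, 171.0]
eef_rot: [0.703, -0.08, -0.702, -0.08]
force: [0.1, 0.6, 0.7]
width: 85.4
clock: 39.75
eef_pos: [440.0, -54.3, 170.0]
eef_rot: [-0.703, 0.079, 0.703, 0.079]
force: [-0.5, 0.8, 1.6]
width: 85.5
yellow 222 px [159.92 167.92] circle [624.79 156.58] r 16.9 z 76.75194402927917
blue 221 px [152.61 196.62] circle [567.92 167.58] r 16.5 z 76.97928593686152
red 252 px [143.48 225.29] circle [513.53 182.37] r 17.3 z 76.95900072932977
green 247 px [135.65 256.56] circle [454.74 194.18] r 16.9 z 76.89661813404416
87 625.0715053232896 157.37338022130314
29 568.4905017744298 170.12446007376772
-29 511.9094982255702 182.87553992623228
-87 455.32849467671053 195.62661977869686
```

View pics/f12.png

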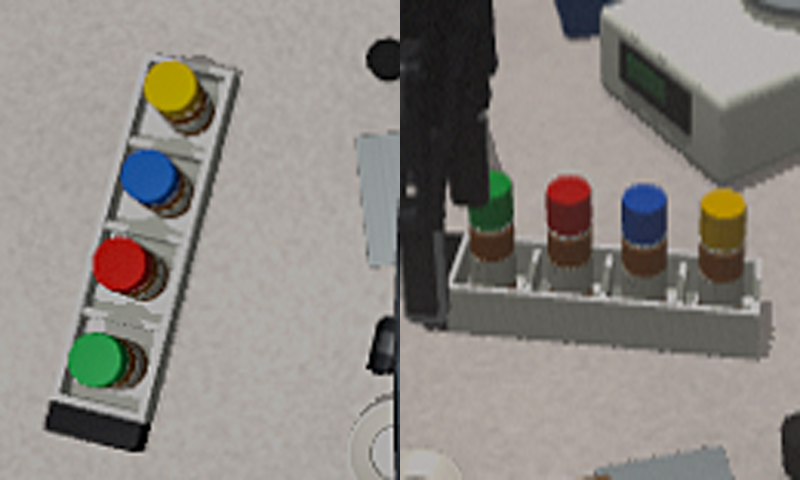

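The two views show all four jars upright in their wells. From the tray's black end the order is green, red, blue, yellow, and the arm is clear.

```bash
python3 -c "
from workcell import arm
print(arm.sign_off())"
```

```text
the job is handed in; nothing more can be done
None
```

All four jars are in the run tray in reverse order, and I handed the job in at about 40 s. The rack order from its black end was yellow, blue, red, green. The tray order from its black end is now green, red, blue, yellow.

**Final checks:**
- **Position:** in the last top view each jar was within about 3 mm of its well centre (limit 14 mm).
- **Height:** cap tops measured 76.8–77.0 mm, and 77 mm is what a jar standing flat on the well floor gives.
- **Upright and clear:** both views show the jars upright. The gripper was open and well away from the tray.

**Problems and disagreements:**
- The top and wrist cameras disagreed by about 4 mm sideways. I used the wrist camera for grasping and placing, and checked the results against the tray as the top camera saw it.
- My first move was refused because the rows left out some keys, and nothing moved.
- I felt no contact when setting the jars down, so each was released at about floor height and may have settled by up to about a millimetre.
- The sign-off reports no verdict, so I can't confirm the judged result.

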